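# Fit the road segment to the cliff diorama

### The job

Fit the road segment to the cliff diorama: turn the latch knob until it clicks open, lower the road segment over the three staples so that it lies flat in its bed beside the cliff, then put every wooden wedge there is through a staple of its own, thin end first towards the cliff and lying on the road, and tap it forward until it goes no further. Only when all wedges are fully home, turn the latch knob back past its click so that its arm locks over the road. Leave the chess knight and the aluminium stand upright and where they are.

Things in the scene. Friction and masses are not known exactly. Their poses are not given: they have to be found in the camera images.
- bed (a point): centre of the bed for the road, on top of the diorama base's plywood plate (240 x 260 mm, 14 mm thick, fixed). Axes: x away from the robot towards the brown cliff, y left, z up. The bed is 130 (x) x 200 (y) mm, centred here. The cliff's ledge, 28 mm above the counter, starts at x = 69 mm from here; the cliff itself, up to 80 mm above the counter, at x = 100 mm.
- road_grip (a point): middle of the parapet of the loose dark grey plastic road segment, its handle: an upright wall 10 mm thick (x), 80 mm long (y), 28 mm high. The point is 14 mm above the slab's upper face and 26 mm above its underside. Same axes as the bed when fitted; it is then at (22, 0, 26) mm from the bed's centre.
- road_slab (a point): centre of the underside of the road segment's slab, 130 (x) x 200 (y) x 12 mm, 160 g. The parapet is 22 mm along +x. Three windows through it, 22 (x) x 56 (y) mm, centred at x = -30, y = -64, 0, 64 mm, drop over the three staples with 6 mm or more to spare all round. Fitted, this point is on the bed's centre, give or take some mm.
- latch (a joint): turn-latch at the right (-y) end of the bed, rad: 0 = locked, its arm (46 mm from the axis) along bed +y over the road's end, 3 mm above it; 1.3 = open, arm towards the robot, clear of the road. Opens counter-clockwise from above. A spring detent peaking at 0.65 pulls it to 0 or 1.3, whichever side it is on; 0.12 N m click it over. Stops: -0.06, 1.36.
- knob_grip (a point): the latch's grip: on its upright turning axis, at gripping height, 58 mm above the counter. The black grip bar is 12 mm thick (this point's x), 40 mm long (its y), from 34 to 68 mm above the counter. Below it the arm, 14 mm wide, top 34 mm above the counter, points along this point's +y. The point turns with the latch.
- staple0 (a point): the right (-y) one of three steel hoops in a row on the diorama base, 64 mm apart, 30 mm to the robot's side of the bed's centre. The point is mid-hoop, level with a fitted road's upper face (26 mm above the counter); axes as the bed. The hoop is 30 mm wide inside (y), 8 mm deep (x); its bar runs from 14 to 21 mm above the point. A wedge goes through along +x on the road.
- staple1 (a point): the middle one of three steel hoops in a row on the diorama base, 64 mm apart, 30 mm to the robot's side of the bed's centre. The point is mid-hoop, level with a fitted road's upper face (26 mm above the counter); axes as the bed. The hoop is 30 mm wide inside (y), 8 mm deep (x); its bar runs from 14 to 21 mm above the point. A wedge goes through along +x on the road.
- staple2 (a point): the left (+y) one of three steel hoops in a row on the diorama base, 64 mm apart, 30 mm to the robot's side of the bed's centre. The point is mid-hoop, level with a fitted road's upper face (26 mm above the counter); axes as the bed. The hoop is 30 mm wide inside (y), 8 mm deep (x); its bar runs from 14 to 21 mm above the point. A wedge goes through along +x on the road.
- wedge0_mid (a point): in a loose pale wooden wedge (None if absent), half-way along, 8 mm above its flat underside. 70 mm long (x), 24 mm wide (y), 30 g; 6 mm high at the tip (+x end), rising evenly to 20 mm at the back (-x end). Starts on a 2 mm mat. Fully home, jammed under a staple's bar and held by friction, the point is 1 to 3 mm past (+x) the staple's point and 8 mm above it.
- wedge1_mid (a point): in a loose pale wooden wedge (None if absent), half-way along, 8 mm above its flat underside. 70 mm long (x), 24 mm wide (y), 30 g; 6 mm high at the tip (+x end), rising evenly to 20 mm at the back (-x end). Starts on a 2 mm mat. Fully home, jammed under a staple's bar and held by friction, the point is 1 to 3 mm past (+x) the staple's point and 8 mm above it.
- wedge2_mid (a point): in a loose pale wooden wedge (None if absent), half-way along, 8 mm above its flat underside. 70 mm long (x), 24 mm wide (y), 30 g; 6 mm high at the tip (+x end), rising evenly to 20 mm at the back (-x end). Starts on a 2 mm mat. Fully home, jammed under a staple's bar and held by friction, the point is 1 to 3 mm past (+x) the staple's point and 8 mm above it.
- knight: black ceramic chess knight, 34 mm wide, about 58 mm tall; origin at the centre of its underside; to be left alone.
- stand: aluminium miniature stand: 56 mm foot disc, thin stem, 34 mm top disc, 58 mm tall; origin at the centre of its underside; to be left alone.
There are look-alikes about, which are no part of the job. Leave any blue or pink look-alike of the part that bears wedge2_mid alone.

How it is judged:
On the way, in this order (a step that is already met when the one before it is completed fails the run):
1. the latch is clicked open (value of joint latch above 1.1 rad), for 0.2 s.
2. the road segment lies flat in its bed over the staples (x of road_grip in the frame of bed between 0.014 and 0.03 m and y of road_grip in the frame of bed between -0.008 and 0.008 m and z of road_grip in the frame of bed between 0.023 and 0.029 m and angle between road_grip's own z axis and vertical below 0.04 rad and angle between the x axis of road_grip and the x axis of bed, either way round below 0.12 rad), for 0.3 s.
3. every wedge is fully home under a staple, on the road (all of step 2 and ((x of wedge0_mid in the frame of staple0 between -0.0025 and 0.0085 m and y of wedge0_mid in the frame of staple0 between -0.006 and 0.006 m and z of wedge0_mid in the frame of staple0 between 0.004 and 0.012 m and angle between the x axis of wedge0_mid and the x axis of staple0, either way round below 0.25 rad) or (x of wedge0_mid in the frame of staple1 between -0.0025 and 0.0085 m and y of wedge0_mid in the frame of staple1 between -0.006 and 0.006 m and z of wedge0_mid in the frame of staple1 between 0.004 and 0.012 m and angle between the x axis of wedge0_mid and the x axis of staple1, either way round below 0.25 rad) or (x of wedge0_mid in the frame of staple2 between -0.0025 and 0.0085 m and y of wedge0_mid in the frame of staple2 between -0.006 and 0.006 m and z of wedge0_mid in the frame of staple2 between 0.004 and 0.012 m and angle between the x axis of wedge0_mid and the x axis of staple2, either way round below 0.25 rad)) and ((x of wedge1_mid in the frame of staple0 between -0.0025 and 0.0085 m and y of wedge1_mid in the frame of staple0 between -0.006 and 0.006 m and z of wedge1_mid in the frame of staple0 between 0.004 and 0.012 m and angle between the x axis of wedge1_mid and the x axis of staple0, either way round below 0.25 rad) or (x of wedge1_mid in the frame of staple1 between -0.0025 and 0.0085 m and y of wedge1_mid in the frame of staple1 between -0.006 and 0.006 m and z of wedge1_mid in the frame of staple1 between 0.004 and 0.012 m and angle between the x axis of wedge1_mid and the x axis of staple1, either way round below 0.25 rad) or (x of wedge1_mid in the frame of staple2 between -0.0025 and 0.0085 m and y of wedge1_mid in the frame of staple2 between -0.006 and 0.006 m and z of wedge1_mid in the frame of staple2 between 0.004 and 0.012 m and angle between the x axis of wedge1_mid and the x axis of staple2, either way round below 0.25 rad)) and ((x of wedge2_mid in the frame of staple0 between -0.0025 and 0.0085 m and y of wedge2_mid in the frame of staple0 between -0.006 and 0.006 m and z of wedge2_mid in the frame of staple0 between 0.004 and 0.012 m and angle between the x axis of wedge2_mid and the x axis of staple0, either way round below 0.25 rad) or (x of wedge2_mid in the frame of staple1 between -0.0025 and 0.0085 m and y of wedge2_mid in the frame of staple1 between -0.006 and 0.006 m and z of wedge2_mid in the frame of staple1 between 0.004 and 0.012 m and angle between the x axis of wedge2_mid and the x axis of staple1, either way round below 0.25 rad) or (x of wedge2_mid in the frame of staple2 between -0.0025 and 0.0085 m and y of wedge2_mid in the frame of staple2 between -0.006 and 0.006 m and z of wedge2_mid in the frame of staple2 between 0.004 and 0.012 m and angle between the x axis of wedge2_mid and the x axis of staple2, either way round below 0.25 rad))), for 0.3 s.
4. the latch is clicked back to locked (value of joint latch below 0.2 rad), for 0.2 s.
At the end, for the whole second after the job is handed in: The road segment lies flat in its bed (within 8 mm of its place along x and y, 3 mm in height); every wedge present lies on it through a staple, tip towards the cliff, within about 4 mm of its stop; the latch is locked (below 0.2 rad) (all of step 3 and value of joint latch below 0.2 rad and linear speed of road below 0.02 m/s); the robot touches nothing.
It fails at once if the knight is knocked over or shifted more than 30 mm (distance of knight from where it was at the start of the episode above 0.03 m or angle between knight's own z axis and vertical above 0.6 rad).
It fails at once if the stand is knocked over or shifted more than 30 mm (distance of stand from where it was at the start of the episode above 0.03 m or angle between stand's own z axis and vertical above 0.6 rad).
Of wedge0, wedge1, wedge2 only 2 to 3 are there at a start; the rules pass over those that are not, and their reading is None.
At some moment in a run one of wedge0, wedge1, wedge2 may be knocked a few centimetres aside while the robot is not near it.
Once in a run the grip may slacken for a moment while it holds something.
It also fails if it takes over 210 s, if anything falls off the work surface, if the arm or the gripper's body presses on something with over 40 N, if the wrist force passes 120 N, or if a joint passes its speed limit or range.

### The arm

A 6-joint arm with a two-finger parallel gripper is mounted at the origin on the work surface. World frame = base frame: x ahead of the robot, y to its left, z up, the work surface at z = 0. Lengths are in m, angles in rad, forces in N, time in s.
With the tool pointing down it reaches from about 0.375 to 0.9 m from the base axis. Payload 3.1 kg.
Tool frame: the origin (TCP) lies at the centre of the arm's flange, where the gripper is bolted on; the fingertips stand 173 mm ahead of it and the grasp point (between the pads) lies 155 mm ahead of it (tip_extent is the distance from the TCP to the fingertips, in m); z points along the fingers, y is the direction in which the jaws open and shut (so a half turn about z gives the same grasp; the last joint's range is limited). The gripper opens to 85 mm and grips with 20 to 120 N. Pads are 22 mm wide; open, the fingers measure 114 mm over their backs; the gripper's body (76 mm by 85 mm) begins 54 mm behind the grasp point. The pads swing forward as they close: fully open they stand 13 mm farther back than shut.
Start: joints at [-1.319, 0.527, 1.433, -0, 1.181, -0.178], TCP at [0.261, -0.568, 0.405] pointing down, gripper open.
Joint ranges: [-3.08, 3.08], [-0.75, 2.2], [0.22, 2.44], [-1.43, 4.57], [0, 2.65], [-2.85, 2.85]. Speed limits (rad/s): [2.79, 2.79, 3.14, 3.14, 3.14, 3.14].

### API

Orientations are given as a unit quaternion [x, y, z, w].
In Python, from station import sense, snapshot, sign_off, tip_extent gives the robot as it stands. The module is installed in compiled form; this text tells all that it offers.
- The arm moves only by the tool servo_tool, never from a script. Its argument "rows" is a list of rows, each a list of 3 entries, a list of its own where there are three numbers: the shift along the tool's x, y, z in mm, then the turn about the tool's z in degrees, then the opening, from -1 (shut) to 1 (fully open), so that 0 is half open. A call has 1 to 8 rows; each row is the pose to reach, as a shift and turn from the pose measured when the call began, along the tool's axes at that moment; what a row does not reach only later rows make up. A row lasts 1/10 s, in which the tool goes at most 50 mm and 8.59 degrees, less where a joint would pass 70% of its speed; a pose out of reach is approached as far as the arm can. A call with a gripper value outside its range is refused whole. The fingers move at their own pace and stop on an object; "force" is the grip in N (left out, the last holds). Time passes only in rows, so rows that repeat a pose let the fingers close. It gives the time, the measured TCP pose, the force and the opening at its end, in the units of the state.
- sense(): the state, without advancing time (a new reading comes with each control period).
- snapshot(name): name is "scene" or "top"; returns a dict with "image" (480x640x3 uint8, blue, green, red), "z_map" (480x640 float32, m along the optical axis (not along the pixel's ray), 0 where there is no reading), "vertical_fov" (degrees; the focal length in pixels is half the picture's height over the tangent of half this angle, whatever the lens; pixels are square), "cx", "cy" (the principal point, pixels), "cam_to_world" (4x4, takes a point from camera to world coordinates). Camera axes: x right, y down, z forward; pixel columns grow to the right and rows downward; lengths in m; the calibration is good to about 2 mm. A picture is of the moment at which its call begins.
- sign_off(): hands the job in, once; it reports no verdict.
The state is a dict: "t": time; "q": joint angles; "qd": joint speeds; "tau": joint torques, N m; "tcp_pos": TCP position; "tool_rot": TCP orientation; "force": force on the tool from outside, world axes, zero at the start; "ft_torque": the same for the moment, N m; "finger_gap": opening from 0.0 (shut) to 1.0 (fully open).
Only numpy, scipy, OpenCV 4.12 (cv2) and the standard library are available. Lean on these libraries where they do the work, as an engineer would, in place of code of your own. Each camera call takes 0.05 s, during which the arm holds its last target. There are 200 camera calls.

## Working session

There is one attempt and no reset: what is moved stays moved. The work goes in short steps, Python scripts to look and compute and a tool call to move; the robot and the scene stay as the last step left them, time stands still between calls to the robot, and variables do not carry over. Pictures are saved under pics/ and viewed, about 12 in all and at most 16, crops included, and the job is handed in when it is done.

Besides the shell and the picture viewer there is one more tool, called after "Call:" as a command line: name --argument value ..., lists and objects as JSON in quotes. servo_tool: Moves the arm, as the interface text tells. Its arguments: {"type":"object","properties":{"rows":{"type":"array"},"force":{"type":"number"}},"required":["rows"]}

```bash
mkdir -p pics; cat > h.py <<'E'
import numpy as np, cv2
from station import sense, snapshot, sign_off, tip_extent
def world(s):
    z=s["z_map"]; f=240/np.tan(np.radians(s["vertical_fov"])/2)
    v,u=np.mgrid[0:480,0:640]
    p=np.stack([(u-s["cx"])/f*z,(v-s["cy"])/f*z,z,np.ones_like(z)],-1)
    w=(p@np.array(s["cam_to_world"]).T)[...,:3]; w[z==0]=np.nan
    return w
def st():
    s=sense(); print("t",round(s["t"],2),"tcp",np.round(s["tcp_pos"],4),"q",np.round(s["tool_rot"],4),"F",np.round(s["force"],1),"gap",round(s["finger_gap"],3)); return s
def topo(s,x0,x1,y0,y1,res=0.0005,name=None):
    "ortho picture: rows = -x? up=+x, left=+y"
    pass
E
python3 - <<'E'
from h import *
st()
for n in("scene","top"):
    s=snapshot(n); cv2.imwrite(f"pics/{n}0.png",s["image"]); np.savez(f"{n}0.npz",**s)
    print(n,s["vertical_fov"],s["cx"],s["cy"],np.round(s["cam_to_world"],3).tolist())
E
```

```text
t 0.0 tcp [ 0.261  -0.5675  0.4037] q [ 0.9769  0.2137 -0.     -0.0011] F [-0.3  0.5 -0.3] gap 0.998
scene 50.76709994078269 314.84448861264116 241.04978781256295 [[-0.802, 0.41, -0.434, 0.944], [0.597, 0.554, -0.58, 0.574], [0.003, -0.724, -0.689, 0.739], [0.0, 0.0, 0.0, 1.0]]
top 47.03338891981436 313.65768275746166 238.30931936987147 [[0.016, -0.983, 0.18, 0.301], [-1.0, -0.019, -0.014, 0.006], [0.017, -0.18, -0.984, 1.305], [0.0, 0.0, 0.0, 1.0]]
```

View pics/scene0.png

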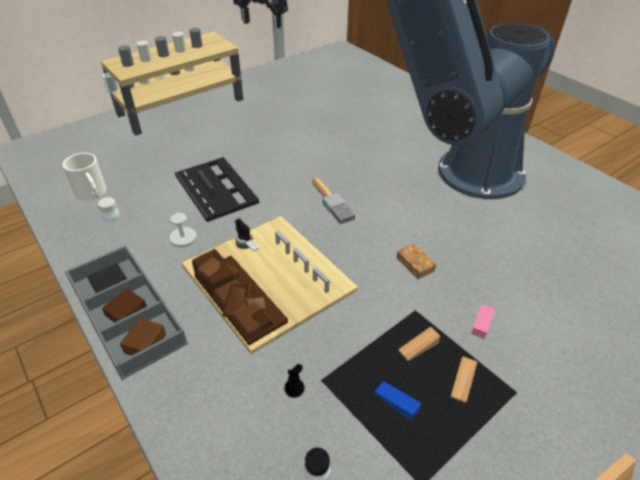

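View pics/top0.png

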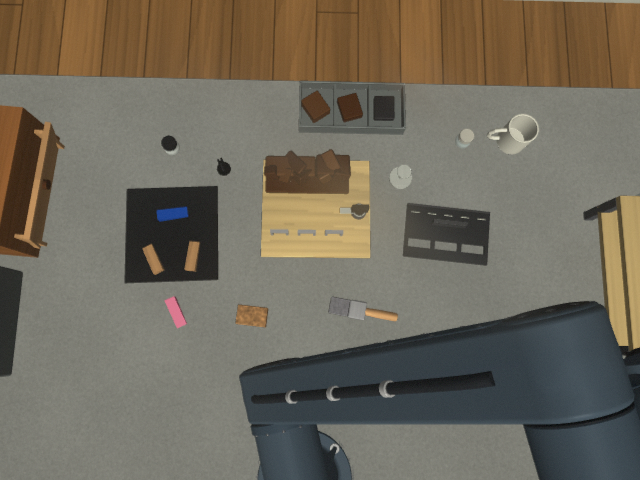

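Two wooden wedges on the mat (top px ~(153,259), (193,256)), with blue and pink decoys near them. The road is at (447,235), knob (360,211), staples (280/307/333,232), knight (223,167) and stand (400,177). Next I measure.

```bash
cat >> h.py <<'E'
def rect(p):
    (c,wh,a)=cv2.minAreaRect((p[:,:2]*1000).astype(np.float32)); b=cv2.boxPoints((c,wh,a))
    e=b[1]-b[0]; e2=b[2]-b[1]
    if np.hypot(*e2)>np.hypot(*e): e=e2
    return np.round(c,1),np.round(wh,1),round(float(np.degrees(np.arctan2(e[1],e[0])))%180,1)
def box(w,u0,u1,v0,v1,z0,z1,m=None):
    k=np.zeros(w.shape[:2],bool); k[v0:v1,u0:u1]=1
    k&=(w[...,2]>z0)&(w[...,2]<z1)
    if m is not None:k&=m
    return w[k]
def wedges(s,w,zmin=.004,win=(100,225,180,300)):
    hsv=cv2.cvtColor(s["image"],cv2.COLOR_BGR2HSV)
    m=((hsv[...,0]>5)&(hsv[...,0]<22)&(hsv[...,1]>90)&(hsv[...,2]>90)).astype(np.uint8)
    k=np.zeros_like(m); k[win[2]:win[3],win[0]:win[1]]=1; m=m*k
    n,l,stt,c=cv2.connectedComponentsWithStats(m)
    for i in range(1,n):
        if stt[i,4]<60: continue
        p=w[(l==i)]; p=p[np.isfinite(p).all(1)&(p[:,2]>zmin)]
        if len(p)<40: continue
        r=rect(p); g=np.linalg.lstsq(np.c_[p[:,:2]-p[:,:2].mean(0),np.ones(len(p))],p[:,2],rcond=None)[0]
        print("wedge px",c[i].round(),"rect",r,"meanz",round(g[2],4),"tipdir deg",round(float(np.degrees(np.arctan2(-g[1],-g[0]))),1),"slope",round(float(np.hypot(*g[:2])),3))
E
python3 - <<'E'
from h import *
s=dict(np.load("top0.npz"));w=world(s)
print("counter z",np.nanmedian(w[290:300,100:140,2]))
wedges(s,w)
print("plate",rect(box(w,250,385,150,270,.008,.020)))
for a in((268,292),(295,318),(322,346)):
    p=box(w,*a,224,240,.032,.06);print("staple",rect(p),np.round(p.mean(0),4),len(p))
p=box(w,335,372,200,222,.055,.08);print("knob",rect(p),np.round(p.mean(0),4),len(p))
p=box(w,335,372,200,222,.028,.045);print("arm",rect(p),np.round(p.mean(0),4),len(p))
print("slab",rect(box(w,395,500,195,275,.006,.016)))
p=box(w,425,475,210,240,.030,.05);print("parapet",rect(p),np.round(p.mean(0),4),len(p))
for n,b in(("knight",(212,235,150,180)),("stand",(385,415,160,195))):
    p=box(w,*b,.02,.08);print(n,rect(p),np.round(p.mean(0),4),p[:,2].max())
s=dict(np.load("scene0.npz"));w=world(s)
wedges(s,w,win=(380,500,320,410))
print("plate",rect(box(w,180,360,215,352,.008,.020)))
p=box(w,270,335,225,295,.041,.06);print("staples",rect(p),np.round(p.mean(0),4),len(p))
p=box(w,225,260,215,252,.05,.08);print("knob",rect(p),np.round(p.mean(0),4),len(p))
print("slab",rect(box(w,170,262,155,222,.006,.016)))
p=box(w,185,240,165,210,.030,.05);print("parapet",rect(p),np.round(p.mean(0),4),len(p))
E
```

```text
counter z 0.00029112593530566944
wedge px [192. 256.] rect (array([491.7, 275.3]), array([25.2, 71.4]), 175.7) meanz 0.0149 tipdir deg -17.1 slope 0.18
wedge px [153. 259.] rect (array([482.2, 367.6]), array([70.9, 24.9]), 28.8) meanz 0.0148 tipdir deg 22.9 slope 0.15
plate (array([606.2, -24.7]), array([264.3, 284.4]), 92.9)
staple (array([548. ,  70.7]), array([ 9.2, 40. ]), 90.5) [0.548  0.0714 0.0463] 69
staple (array([547.8,   5.4]), array([ 7.6, 39.9]), 90.6) [0.5477 0.005  0.0461] 74
staple (array([548.8, -57.6]), array([ 8.9, 40.5]), 90.4) [ 0.5487 -0.0575  0.0461] 76
knob (array([ 603.3, -116.3]), array([11.5, 38.8]), 91.2) [ 0.603  -0.1167  0.0659] 102
arm (array([ 603.7, -103.4]), array([32. , 61.6]), 91.5) [ 0.5996 -0.1011  0.0344] 135
slab (array([ 558.5, -334.4]), array([251.5, 194.8]), 88.6)
parapet (array([ 578.7, -332.2]), array([80.8, 11.6]), 85.1) [ 0.578  -0.3322  0.0387] 172
knight (array([704.8, 208.6]), array([30.1, 15.7]), 20.6) [0.7044 0.2092 0.0479] 0.06321503793158656
stand (array([ 695. , -220.6]), array([31.6, 33.2]), 176.3) [ 0.6949 -0.2206  0.0573] 0.0652578421770218
wedge px [420. 343.] rect (array([491.2, 273.9]), array([77.8, 32.2]), 0.9) meanz 0.0136 tipdir deg 25.2 slope 0.194
wedge px [464. 379.] rect (array([486. , 367.5]), array([72.3, 25.4]), 29.1) meanz 0.0142 tipdir deg 23.4 slope 0.195
plate (array([620.4, -22. ]), array([358.4, 371.6]), 143.4)
staples (array([552.5,   4.2]), array([ 10.9, 172.4]), 90.6) [0.5535 0.0111 0.0454] 280
knob (array([ 609.3, -117. ]), array([12.6, 39.9]), 91.9) [ 0.6108 -0.1134  0.0623] 153
slab (array([ 561.2, -330.8]), array([206.5, 131.8]), 84.5)
parapet (array([ 583.5, -331.5]), array([81.1, 10.8]), 84.6) [ 0.5845 -0.3291  0.0372] 128
```

```bash
cat >> h.py <<'E'
from scipy.spatial.transform import Rotation as R
def go(x,y,z,psi):
    "tcp target (m), heading of tool x in deg -> tool shifts mm, turn deg"
    s=st(); r=R.from_quat(s["tool_rot"]); d=r.inv().apply(np.array([x,y,z])-s["tcp_pos"])*1000
    X=r.apply([1,0,0]); cur=np.degrees(np.arctan2(X[1],X[0])); t=-(psi-cur)
    t=(t+180)%360-180
    print("heading",round(cur,2),"q6",round(s["q"][5],2),"shift",np.round(d,1),"turn",round(t,1))
E
python3 -c "
from h import *
print(tip_extent() if callable(tip_extent) else tip_extent)
go(.606,-.1165,.33,91)"
```

```text
0.1734
t 0.1 tcp [ 0.2609 -0.5676  0.4038] q [ 0.9769  0.2137 -0.     -0.001 ] F [-0.5 -0.6 -1.5] gap 0.999
heading 24.68 q6 -0.18 shift [ 501.9 -265.7   74.5] turn -66.3
```

Call:
servo_tool --rows '[[[502,-266,74],-66,0],[[502,-266,74],-66,0],[[502,-266,74],-66,0],[[502,-266,74],-66,0],[[502,-266,74],-66,0],[[502,-266,74],-66,0],[[502,-266,74],-66,0],[[502,-266,74],-66,0]]' --force 40

```text
t: 0.9
tcp_pos: [0.5026, -0.2508, 0.3524]
tool_rot: [0.701, 0.713, 0.0, -0.001]
force: [1.0, -0.3, -0.1]
finger_gap: 0.5
```

```bash
python3 -c "
from h import *
go(.606,-.1165,.28,91)"
```

```text
t 0.9 tcp [ 0.5026 -0.2508  0.3524] q [ 7.012e-01  7.130e-01  5.000e-04 -1.100e-03] F [ 1.  -0.3 -0.1] gap 0.5
heading 90.96 q6 -0.68 shift [132.4 105.7  72.6] turn -0.0
```

Then I check the gripper in both cameras to calibrate against the known TCP pose.

Call:
servo_tool --rows '[[[132,106,72],0,0],[[132,106,72],0,0],[[132,106,72],0,0],[[132,106,72],0,0],[[132,106,72],0,0],[[132,106,72],0,0]]'

```text
t: 1.5
tcp_pos: [0.6062, -0.1161, 0.2798]
tool_rot: [0.7, 0.714, -0.0, -0.002]
force: [-1.1, -0.1, 0.4]
finger_gap: 0.496
```

```bash
python3 - <<'E'
from h import *
go(.606,-.1165,.213,91)
a=snapshot("scene");b=snapshot("top");np.savez("scene1.npz",**a);np.savez("top1.npz",**b)
cv2.imwrite("pics/v1.png",np.hstack([cv2.resize(a["image"][100:300,130:330],(400,400)),cv2.resize(b["image"][100:300,240:440],(400,400))]))
E
```

```text
t 1.5 tcp [ 0.6062 -0.1161  0.2798] q [ 7.004e-01  7.137e-01 -1.000e-04 -1.900e-03] F [-1.1 -0.1  0.4] gap 0.496
heading 91.08 q6 -0.39 shift [-0.5 -0.  66.8] turn 0.1
```

View pics/v1.png

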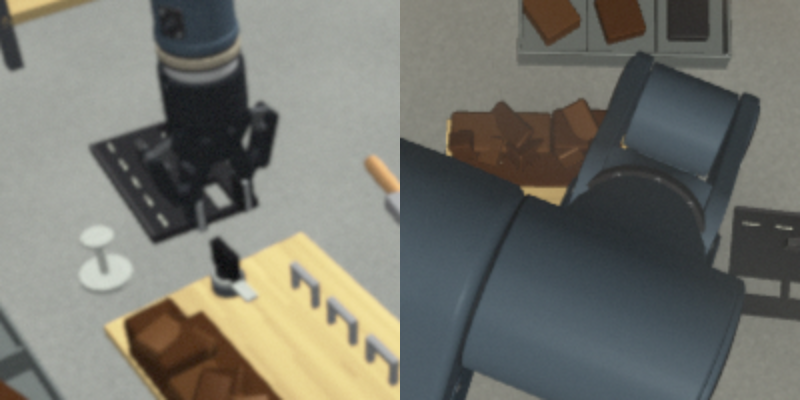

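Call:
servo_tool --rows '[[[0,0,30],0,0],[[0,0,50],0,0],[[0,0,66],0,0],[[0,0,66],0,0],[[0,0,66],0,-0.3],[[0,0,66],0,-0.45],[[0,0,66],0,-0.5],[[0,0,66],0,-0.5]]' --force 20

```text
t: 2.4
tcp_pos: [0.6061, -0.1177, 0.2158]
tool_rot: [0.701, 0.713, 0.001, -0.0]
force: [1.2, 0.2, 0.1]
finger_gap: 0.25
```

```bash
python3 - <<'E'
from h import *
st();a=snapshot("scene");np.savez("scene2.npz",**a)
cv2.imwrite("pics/v2.png",cv2.resize(a["image"][180:270,190:310],(800,600)))
E
```

```text
t 2.4 tcp [ 0.6061 -0.1177  0.2158] q [ 7.014e-01  7.128e-01  6.000e-04 -3.000e-04] F [1.2 0.2 0.1] gap 0.25
```

View pics/v2.png

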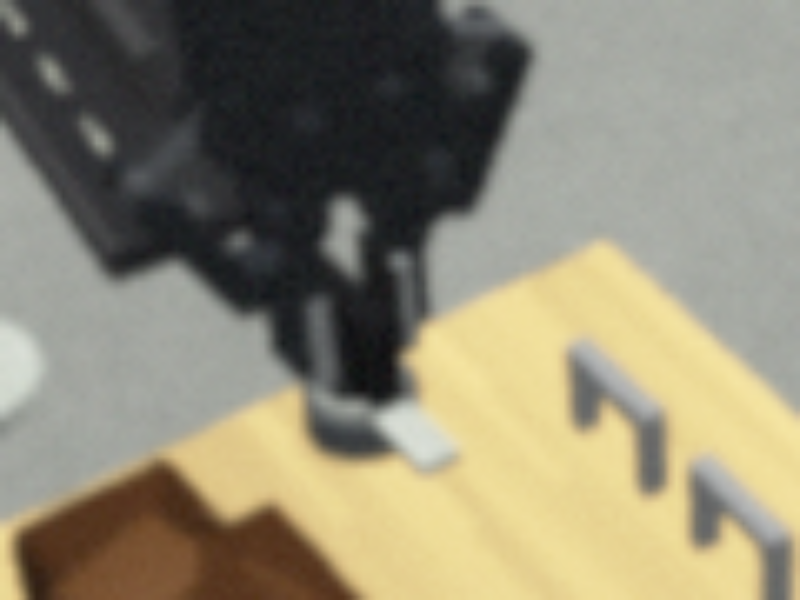

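Fingers straddle the bar. I'll close in small steps to read the force.

Call:
servo_tool --rows '[[[0,0,0],0,-0.58],[[0,0,0],0,-0.62],[[0,0,0],0,-0.64],[[0,0,0],0,-0.64]]' --force 20

```text
t: 2.85
tcp_pos: [0.606, -0.1176, 0.2156]
tool_rot: [0.701, 0.713, 0.0, -0.0]
force: [0.6, -0.2, 0.4]
finger_gap: 0.179
```

Call:
servo_tool --rows '[[[0,0,0],0,-0.7],[[0,0,0],0,-0.8],[[0,0,0],0,-0.8],[[0,0,0],0,-0.8]]' --force 20

```text
t: 3.25
tcp_pos: [0.6059, -0.1176, 0.2156]
tool_rot: [0.701, 0.713, 0.0, -0.001]
force: [-0.3, -0.9, 1.4]
finger_gap: 0.135
```

Call:
servo_tool --rows '[[[0,0,0],0,-1],[[0,0,0],0,-1],[[0,0,0],0,-1],[[0,0,0],0,-1]]' --force 40

```text
t: 3.65
tcp_pos: [0.6059, -0.1176, 0.2156]
tool_rot: [0.701, 0.713, 0.0, -0.001]
force: [-0.8, 0.0, 2.0]
finger_gap: 0.13
```

Force stays near zero, so the knob x is 0.606, the mean of the two cameras (good calibration). Now turn it open.

Call:
servo_tool --rows '[[[0,0,0],-8,-1],[[0,0,0],-16,-1],[[0,0,0],-24,-1],[[0,0,0],-32,-1],[[0,0,0],-40,-1],[[0,0,0],-48,-1],[[0,0,0],-56,-1],[[0,0,0],-56,-1]]' --force 60

```text
t: 4.45
tcp_pos: [0.6057, -0.1176, 0.2157]
tool_rot: [0.284, 0.959, 0.0, -0.001]
force: [-2.3, -1.2, 1.7]
finger_gap: 0.128
```

Call:
servo_tool --rows '[[[0,0,0],-8,-1],[[0,0,0],-16,-1],[[0,0,0],-18,-1],[[0,0,0],-18,-1],[[0,0,0],-18,-1],[[0,0,0],-18,-1]]'

```text
t: 5.05
tcp_pos: [0.6057, -0.1177, 0.2157]
tool_rot: [0.132, 0.991, 0.0, -0.001]
force: [-1.5, -0.8, 1.7]
finger_gap: 0.129
```

```bash
python3 - <<'E'
from h import *
go(.606,-.1165,.213,165)
print(sense()["ft_torque"])
E
```

```text
t 5.05 tcp [ 0.6057 -0.1177  0.2157] q [ 1.317e-01  9.913e-01  5.000e-04 -6.000e-04] F [-1.5 -0.8  1.7] gap 0.129
heading 164.86 q6 -1.68 shift [0.  1.3 2.7] turn -0.1
[-0.1576338   0.23881772  0.04353543]
```

Call:
servo_tool --rows '[[[0,0,0],0,-0.3],[[0,0,0],0,-0.3],[[0,0,-20],0,-0.3],[[0,0,-60],0,-0.3],[[0,0,-110],0,-0.3],[[0,0,-110],0,-0.3]]'

```text
t: 5.65
tcp_pos: [0.6084, -0.1185, 0.3327]
tool_rot: [0.132, 0.991, -0.001, 0.007]
force: [0.6, -0.4, 0.6]
finger_gap: 0.347
```

```bash
python3 - <<'E'
from h import *
go(.581,-.332,.29,84.8)
E
```

```text
t 5.65 tcp [ 0.6084 -0.1185  0.3327] q [ 0.1318  0.9913 -0.0012  0.0068] F [ 0.6 -0.4  0.6] gap 0.347
heading 164.86 q6 -1.68 shift [ -28.8 -213.2   43.2] turn 80.1
```

Call:
servo_tool --rows '[[[-29,-213,42],80,-0.3],[[-29,-213,42],80,-0.3],[[-29,-213,42],80,-0.3],[[-29,-213,42],80,-0.3],[[-29,-213,42],80,-0.3],[[-29,-213,42],80,-0.3],[[-29,-213,42],80,-0.3],[[-29,-213,42],80,-0.3]]'

```text
t: 6.45
tcp_pos: [0.581, -0.3322, 0.2902]
tool_rot: [0.671, 0.741, 0.003, 0.005]
force: [0.2, -0.1, 0.0]
finger_gap: 0.35
```

Call:
servo_tool --rows '[[[0,0,0],9,-0.3],[[0,0,0],9,-0.3],[[0,0,0],9,-0.3]]'

```text
t: 6.75
tcp_pos: [0.581, -0.3321, 0.2897]
tool_rot: [0.726, 0.687, 0.004, 0.004]
force: [-0.0, -0.7, -0.3]
finger_gap: 0.357
```

```bash
python3 - <<'E'
from h import *
go(.581,-.332,.1885,84.8)
a=snapshot("top");np.savez("top3.npz",**a);w=world(a)
p=box(w,335,390,190,260,.028,.040)
p=box(w,335,372,200,225,.055,.08);print("knob",rect(p),np.round(p.mean(0),4),len(p))
b=snapshot("scene");cv2.imwrite("pics/v3.png",cv2.resize(b["image"][120:300,150:390],(800,600)))
w=world(b);p=box(w,225,260,215,252,.05,.08);print("knob",rect(p),np.round(p.mean(0),4),len(p))
E
```

```text
t 6.75 tcp [ 0.581  -0.3321  0.2897] q [0.7264 0.6872 0.0037 0.0041] F [-0.  -0.7 -0.3] gap 0.357
heading 86.82 q6 -0.64 shift [ 1.000e-01 -1.100e+00  1.012e+02] turn 2.0
knob (array([0., 0.]), array([0., 0.]), 0.0) [nan nan nan] 0
knob (array([ 609.2, -116.9]), array([14.8, 40.3]), 165.3) [ 0.6103 -0.1153  0.0615] 196<stdin>:5: RuntimeWarning: Mean of empty slice.
  ret = um.true_divide(
```

View pics/v3.png

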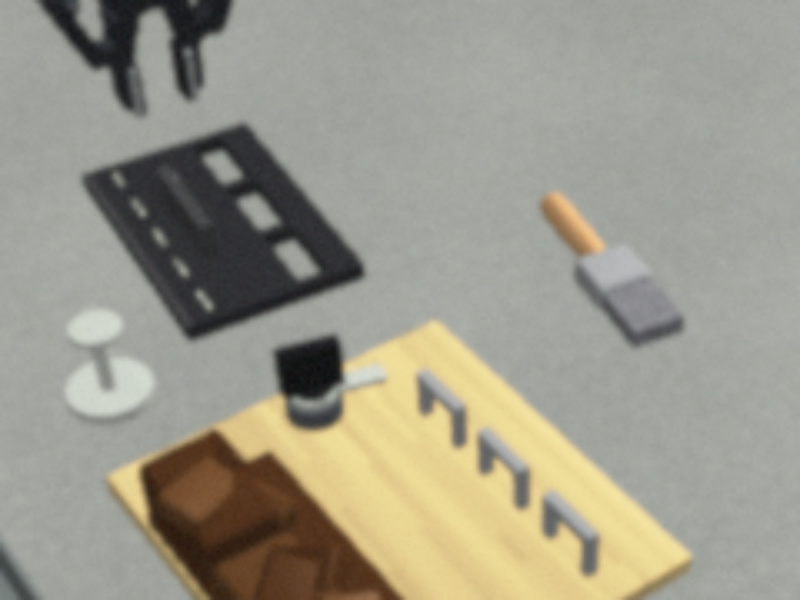

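Latch is open. Descend onto the parapet.

Call:
servo_tool --rows '[[[0,-1,40],2,-0.3],[[0,-1,80],2,-0.3],[[0,-1,101],2,-0.3],[[0,-1,101],2,-0.3],[[0,-1,101],2,-0.3]]'

```text
t: 7.35
tcp_pos: [0.5813, -0.3322, 0.1886]
tool_rot: [0.738, 0.675, 0.004, 0.004]
force: [0.3, -0.6, 0.1]
finger_gap: 0.349
```

Call:
servo_tool --rows '[[[0,0,0],0,-0.6],[[0,0,0],0,-0.8],[[0,0,0],0,-1],[[0,0,0],0,-1],[[0,0,0],0,-1],[[0,0,0],0,-1]]' --force 60

```text
t: 7.95
tcp_pos: [0.5813, -0.3321, 0.189]
tool_rot: [0.738, 0.675, 0.004, 0.004]
force: [-1.1, 0.6, 5.2]
finger_gap: 0.104
```

```bash
python3 - <<'E'
from h import *
go(.581,-.332,.1885,84.8)
E
```

```text
t 7.95 tcp [ 0.5813 -0.3321  0.189 ] q [0.738  0.6748 0.0037 0.0042] F [-1.1  0.6  5.2] gap 0.104
heading 84.88 q6 -0.6 shift [ 0.1 -0.3  0.5] turn 0.1
```

Call:
servo_tool --rows '[[[0,0,-10],0,-1],[[0,0,-40],0,-1],[[0,0,-80],0,-1],[[0,0,-120],0,-1],[[0,0,-120],0,-1],[[0,0,-120],0,-1]]'

```text
t: 8.55
tcp_pos: [0.5801, -0.3321, 0.3104]
tool_rot: [0.738, 0.675, 0.004, 0.006]
force: [0.4, 0.4, -1.9]
finger_gap: 0.108
```

```bash
python3 - <<'E'
from h import *
go(.6025,.0055,.31,90.5)
E
```

```text
t 8.55 tcp [ 0.5801 -0.3321  0.3104] q [0.738  0.6748 0.004  0.0056] F [ 0.4  0.4 -1.9] gap 0.108
heading 84.87 q6 -0.6 shift [ 3.383e+02 -7.800e+00 -3.000e-01] turn -5.6
```

Call:
servo_tool --rows '[[[25,0,0],0,-1],[[65,0,0],-1,-1],[[105,-2,0],-2,-1],[[145,-4,0],-3,-1],[[185,-5,0],-4,-1],[[225,-6,0],-5,-1],[[265,-7,0],-5.6,-1],[[305,-8,0],-5.6,-1]]'

```text
t: 9.35
tcp_pos: [0.5985, -0.0259, 0.3076]
tool_rot: [0.704, 0.71, 0.003, 0.004]
force: [0.8, 0.0, -0.9]
finger_gap: 0.1
```

```bash
python3 - <<'E'
from h import *
go(.6025,.0055,.31,90.5)
E
```

```text
t 9.35 tcp [ 0.5985 -0.0259  0.3076] q [0.7042 0.71   0.0027 0.004 ] F [ 0.8  0.  -0.9] gap 0.1
heading 90.47 q6 -0.24 shift [31.3  4.3 -2.4] turn -0.0
```

Call:
servo_tool --rows '[[[20,3,0],0,-1],[[31,4,0],0,-1],[[31,4,20],0,-1],[[31,4,40],0,-1],[[31,4,40],0,-1],[[31,4,40],0,-1]]'

```text
t: 9.95
tcp_pos: [0.6024, 0.0045, 0.2667]
tool_rot: [0.704, 0.71, 0.002, 0.003]
force: [-0.8, -0.3, -1.5]
finger_gap: 0.103
```

```bash
python3 - <<'E'
from h import *
go(.6025,.0055,.206,90.5)
b=snapshot("scene");np.savez("scene4.npz",**b);w=world(b)
cv2.imwrite("pics/v4.png",cv2.resize(b["image"][170:350,150:390],(800,600)))
p=w[(w[...,0]>.45)&(w[...,0]<.68)&(w[...,1]>-.13)&(w[...,1]<.14)&(w[...,2]>.068)&(w[...,2]<.094)]
hsvv=0
print("slab",rect(p),np.round(p.mean(0),3),len(p), p[:,:2].min(0),p[:,:2].max(0))
E
```

```text
t 9.95 tcp [0.6024 0.0045 0.2667] q [0.7044 0.7098 0.0019 0.0031] F [-0.8 -0.3 -1.5] gap 0.103
heading 90.43 q6 -0.19 shift [ 1.1 -0.3 60.7] turn -0.1
slab (array([584.1, -10.1]), array([132.7, 228.5]), 90.4) [0.595 0.033 0.088] 4001 [ 0.51737059 -0.12402933] [0.6508933  0.10420693]
```

View pics/v4.png

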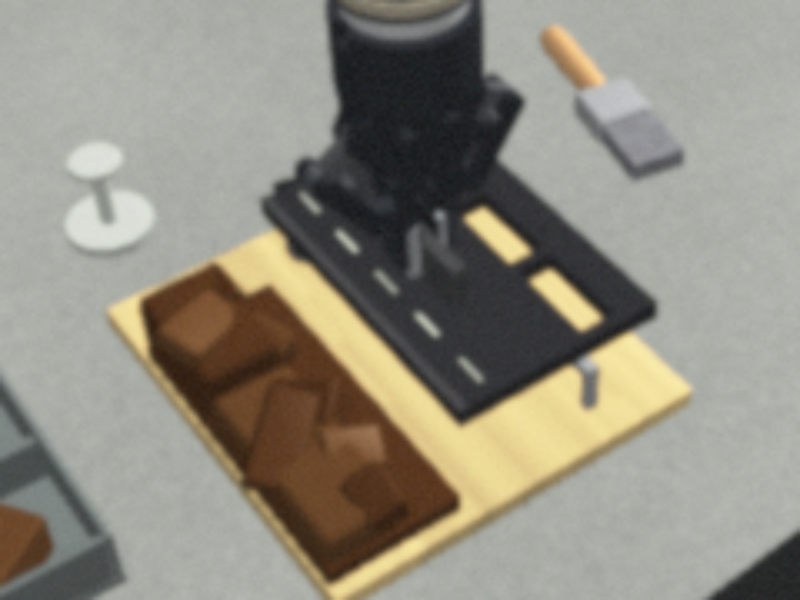

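Aligned to the slab. Lowering.

Call:
servo_tool --rows '[[[0,0,15],0,-1],[[0,0,30],0,-1],[[0,0,42],0,-1],[[0,0,50],0,-1],[[0,0,56],0,-1],[[0,0,60],0,-1],[[0,0,62],0,-1],[[0,0,62],0,-1]]'

```text
t: 10.8
tcp_pos: [0.6034, 0.0043, 0.2055]
tool_rot: [0.704, 0.71, 0.003, 0.004]
force: [-0.1, -0.1, -1.2]
finger_gap: 0.107
```

Call:
servo_tool --rows '[[[0,0,1],0,-1],[[0,0,2],0,-1],[[0,0,2],0,-1]]'

```text
t: 11.1
tcp_pos: [0.6035, 0.0043, 0.2037]
tool_rot: [0.704, 0.71, 0.003, 0.004]
force: [0.1, 0.1, -0.6]
finger_gap: 0.106
```

Call:
servo_tool --rows '[[[0,0,1],0,-1],[[0,0,1.5],0,-1],[[0,0,1.5],0,-1],[[0,0,1.5],0,-1]]'

```text
t: 11.5
tcp_pos: [0.6037, 0.0043, 0.203]
tool_rot: [0.704, 0.71, 0.003, 0.004]
force: [-1.2, -1.4, 5.5]
finger_gap: 0.103
```

Call:
servo_tool --rows '[[[0,0,0],0,-0.7],[[0,0,0],0,-0.45],[[0,0,0],0,-0.45],[[0,0,-20],0,-0.45],[[0,0,-60],0,-0.45],[[0,0,-100],0,-0.45],[[0,0,-130],0,-0.45],[[0,0,-130],0,-0.45]]'

```text
t: 12.3
tcp_pos: [0.6039, 0.0044, 0.3377]
tool_rot: [0.704, 0.71, 0.006, 0.009]
force: [0.7, -0.2, 0.5]
finger_gap: 0.276
```

```bash
python3 - <<'E'
from h import *
go(.49,.275,.29,-4)
E
```

```text
t 12.3 tcp [0.6039 0.0044 0.3377] q [0.7044 0.7098 0.0058 0.0086] F [ 0.7 -0.2  0.5] gap 0.276
heading 90.44 q6 -0.19 shift [ 271.6 -112.7   44.3] turn 94.4
```

Call:
servo_tool --rows '[[[271,-113,30],94,0],[[271,-113,30],94,0],[[271,-113,30],94,0],[[271,-113,30],94,0],[[271,-113,30],94,0],[[271,-113,30],94,0],[[271,-113,30],94,0],[[271,-113,30],94,0]]'

```text
t: 13.1
tcp_pos: [0.4874, 0.2766, 0.3026]
tool_rot: [0.977, 0.214, 0.007, 0.003]
force: [0.7, -0.9, -0.2]
finger_gap: 0.5
```

```bash
python3 - <<'E'
from h import *
go(.49,.275,.29,-4)
a=snapshot("scene");w=world(a);np.savez("scene5.npz",**a)
wedges(a,w,win=(380,500,320,410))
p=box(w,150,390,170,350,.046,.06);p=p[(p[:,0]>.585)&(p[:,0]<.63)&(abs(p[:,1])<.06)];print("parapet",rect(p),len(p))
p=w[(w[...,0]>.48)&(w[...,0]<.67)&(w[...,1]>-.13)&(w[...,1]<.14)&(w[...,2]>.0215)&(w[...,2]<.030)&(a["image"].max(2)<90)]
print("slab",rect(p),len(p))
A=np.linalg.lstsq(np.c_[p[:,:2]-p[:,:2].mean(0),np.ones(len(p))],p[:,2],rcond=None)[0];print(A)
cv2.imwrite("pics/v5.png",cv2.resize(a["image"][180:420,180:500],(800,600)))
E
```

```text
t 13.1 tcp [0.4874 0.2766 0.3026] q [0.9769 0.2136 0.0069 0.0026] F [ 0.7 -0.9 -0.2] gap 0.5
heading 24.67 q6 1.46 shift [ 1.5  2.5 12.7] turn 28.7
wedge px [420. 343.] rect (array([494.3, 272.7]), array([28.9, 70.8]), 175.8) meanz 0.0137 tipdir deg 30.0 slope 0.221
wedge px [464. 379.] rect (array([481.3, 364.3]), array([84.5, 26.1]), 27.0) meanz 0.0141 tipdir deg 22.7 slope 0.19
parapet (array([608.6,   2.5]), array([11.4, 80.9]), 90.2) 221
slab (array([595.1,  -3.9]), array([221.4, 149.4]), 90.0) 3928
[0.00841849 0.00183427 0.0252459 ]
```

View pics/v5.png

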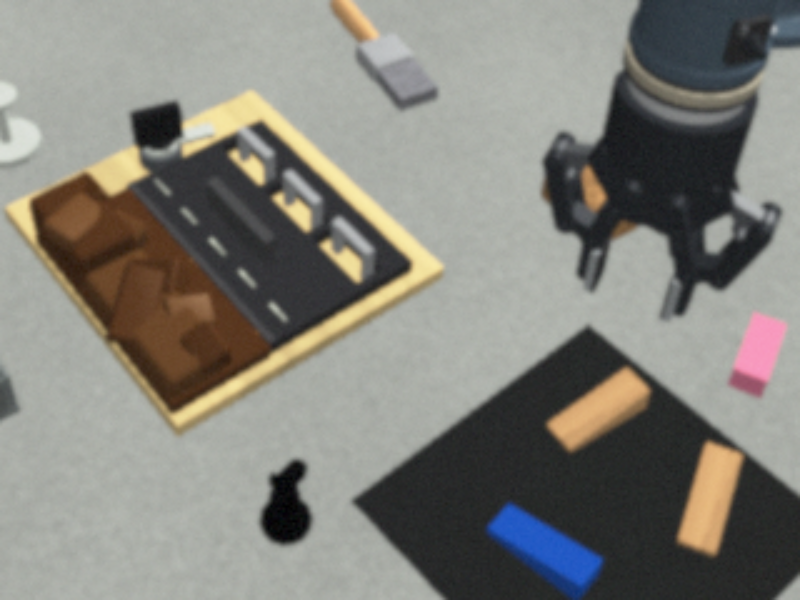

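```bash
cat >> h.py <<'E'
def gt(x,y,z,psi):
    "fingertip-centre target (mm) with tilt accounted for"
    s=sense(); r=R.from_quat(s["tool_rot"]); za=r.apply([0,0,1])
    print("tilt",np.round(za,4),"tip now",np.round((s["tcp_pos"]+.1734*za)*1000,1)); go(*(np.array([x,y,z])/1000-.1734*za),psi)
E
python3 - <<'E'
from h import *
gt(473,275.7,60,-4.2)
E
```

```text
tilt [ 0.0153 -0.0023 -0.9999] tip now [490.7 275.4 129.4]
t 13.15 tcp [0.4881 0.2758 0.3028] q [0.9774 0.2111 0.0072 0.0027] F [ 1.1 -0.7 -0.2] gap 0.497
heading 24.38 q6 1.47 shift [-16.9  -8.2  69.2] turn 28.6
```

Call:
servo_tool --rows '[[[-17,-8,30],8,0],[[-17,-8,69],16,0],[[-17,-8,69],24,0],[[-17,-8,69],28.6,0],[[-17,-8,69],28.6,0],[[-17,-8,69],28.6,0]]'

```text
t: 13.75
tcp_pos: [0.4704, 0.2756, 0.2331]
tool_rot: [0.999, -0.036, 0.007, 0.001]
force: [-0.7, -0.4, 0.7]
finger_gap: 0.501
```

```bash
python3 - <<'E'
from h import *
gt(473,275.7,3.5,-4.2)
a=snapshot("scene");w=world(a)
cv2.imwrite("pics/v6.png",cv2.resize(a["image"][270:410,360:520],(800,600)))
wedges(a,w,win=(380,500,320,410))
E
```

```text
tilt [ 0.0147 -0.0026 -0.9999] tip now [472.9 275.1  59.7]
t 13.75 tcp [0.4704 0.2756 0.2331] q [ 0.9993 -0.0356  0.0074  0.001 ] F [-0.7 -0.4  0.7] gap 0.501
heading -4.08 q6 1.98 shift [-0.8 -0.7 56.2] turn 0.1
wedge px [420. 343.] rect (array([495. , 278.4]), array([34.2, 71.3]), 175.4) meanz 0.0137 tipdir deg 26.8 slope 0.209
wedge px [464. 379.] rect (array([479.8, 363.2]), array([86. , 24.3]), 29.0) meanz 0.0141 tipdir deg 24.0 slope 0.185
```

View pics/v6.png

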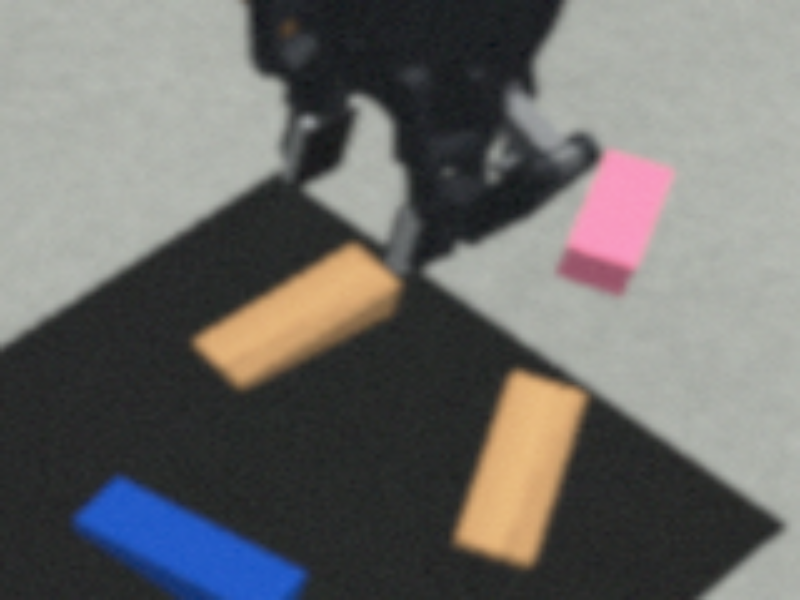

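Call:
servo_tool --rows '[[[-1,0,30],0,0],[[-1,0,50],0,0],[[-1,0,56],0,0],[[-1,0,56],0,0],[[-1,0,56],0,0]]'

```text
t: 14.3
tcp_pos: [0.4706, 0.2756, 0.178]
tool_rot: [0.999, -0.036, 0.008, 0.001]
force: [1.3, -0.3, 0.3]
finger_gap: 0.5
```

Call:
servo_tool --rows '[[[0,0,0],0,-0.3],[[0,0,0],0,-0.5],[[0,0,0],0,-1],[[0,0,0],0,-1],[[0,0,0],0,-1]]' --force 60

```text
t: 14.8
tcp_pos: [0.4711, 0.2759, 0.1794]
tool_rot: [0.999, -0.035, 0.009, 0.0]
force: [-0.5, -0.6, 5.4]
finger_gap: 0.261
```

```bash
python3 - <<'E'
from h import *
gt(473,275.7,3,-4.2)
E
```

```text
tilt [ 0.0188 -0.0012 -0.9998] tip now [474.3 275.7   6. ]
t 14.8 tcp [0.4711 0.2759 0.1794] q [ 9.993e-01 -3.540e-02  9.400e-03  3.000e-04] F [-0.5 -0.6  5.4] gap 0.261
heading -4.05 q6 1.98 shift [-1.4  0.1  3. ] turn 0.1
```

Call:
servo_tool --rows '[[[0,0,-20],0,-1],[[0,0,-60],0,-1],[[0,0,-100],0,-1],[[0,0,-120],0,-1],[[0,0,-120],0,-1],[[0,0,-120],0,-1]]'

```text
t: 15.4
tcp_pos: [0.4686, 0.2759, 0.2997]
tool_rot: [0.999, -0.035, 0.01, 0.0]
force: [-0.8, -0.0, -0.8]
finger_gap: 0.26
```

```bash
python3 - <<'E'
from h import *
gt(482,69.2,75,0.4)
E
```

```text
tilt [ 1.960e-02 -9.000e-04 -9.998e-01] tip now [472.  275.8 126.3]
t 15.4 tcp [0.4686 0.2759 0.2997] q [ 9.993e-01 -3.530e-02  9.800e-03  1.000e-04] F [-0.8 -0.  -0.8] gap 0.26
heading -4.05 q6 1.98 shift [ 23.6 205.4  51.7] turn -4.4
```

Call:
servo_tool --rows '[[[3,30,0],-1,-1],[[8,70,0],-2,-1],[[12,110,10],-3,-1],[[16,150,30],-4.4,-1],[[20,190,50],-4.4,-1],[[24,205,52],-4.4,-1],[[24,205,52],-4.4,-1],[[24,205,52],-4.4,-1]]'

```text
t: 16.2
tcp_pos: [0.4786, 0.0696, 0.247]
tool_rot: [1.0, 0.002, 0.008, 0.0]
force: [-0.4, 0.0, -0.7]
finger_gap: 0.26
```

```bash
cat >> h.py <<'E'
def wood(s,w,x0,x1,y0,y1,z0,z1):
    hsv=cv2.cvtColor(s["image"],cv2.COLOR_BGR2HSV)
    m=(hsv[...,0]>5)&(hsv[...,0]<22)&(hsv[...,1]>90)&(hsv[...,2]>90)
    p=w[m&(w[...,0]>x0)&(w[...,0]<x1)&(w[...,1]>y0)&(w[...,1]<y1)&(w[...,2]>z0)&(w[...,2]<z1)]
    print("wood",rect(p),np.round(p.min(0)*1000,1),np.round(p.max(0)*1000,1),len(p)); return p
def staples(w):
    for y in(.069,.005,-.059):
        p=w[(abs(w[...,0]-.551)<.012)&(abs(w[...,1]-y)<.026)&(w[...,2]>.041)&(w[...,2]<.052)]
        if len(p)>20: print("staple",rect(p),len(p))
E
python3 - <<'E'
from h import *
gt(482,69.2,75,0.4)
a=snapshot("scene");w=world(a);np.savez("scene7.npz",**a)
cv2.imwrite("pics/v7.png",cv2.resize(a["image"][200:350,260:460],(800,600)))
staples(w); wood(a,w,.46,.56,.04,.11,.055,.11)
E
```

```text
tilt [ 1.690e-02 -5.000e-04 -9.999e-01] tip now [481.6  69.6  73.7]
t 16.2 tcp [0.4786 0.0696 0.247 ] q [1.0e+00 2.5e-03 8.5e-03 3.0e-04] F [-0.4  0.  -0.7] gap 0.26
heading 0.28 q6 1.48 shift [ 0.5  0.4 -1.3] turn -0.1
staple (array([552.2,  69.5]), array([11.1, 43.1]), 91.8) 104
staple (array([553. ,   4.9]), array([ 9.4, 44.1]), 91.2) 92
staple (array([553.1, -59.1]), array([44. , 10.2]), 89.7) 81
wood (array([506. ,  69.9]), array([65.3, 26.4]), 2.2) [473.8  55.8  69.2] [538.6  83.  108.5] 361
```

View pics/v7.png

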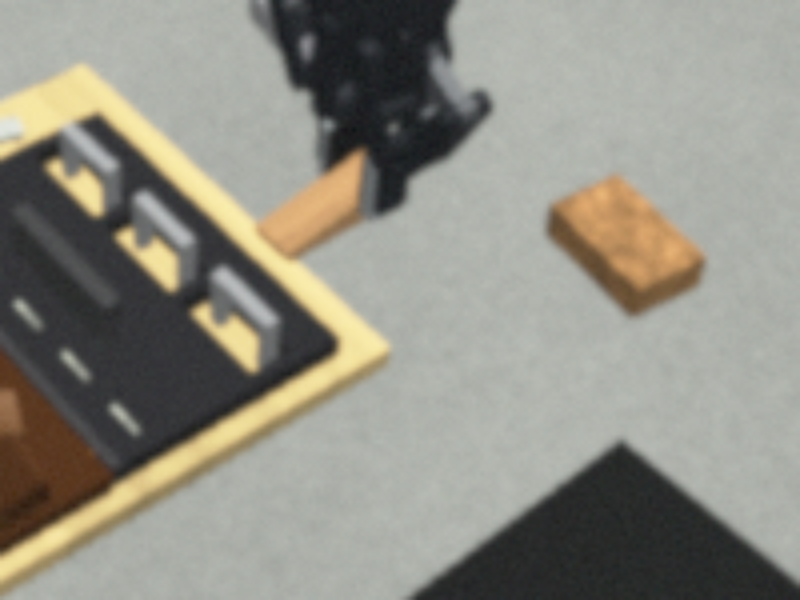

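Call:
servo_tool --rows '[[[0,0,15],0,-1],[[0,0,30],0,-1],[[0,0,38],0,-1],[[0,0,42],0,-1],[[0,0,42],0,-1],[[0,0,42],0,-1]]'

```text
t: 16.85
tcp_pos: [0.4795, 0.0706, 0.2058]
tool_rot: [1.0, 0.003, 0.009, 0.0]
force: [0.5, -0.5, -1.1]
finger_gap: 0.263
```

Call:
servo_tool --rows '[[[5,0,0],0,-1],[[10,0,0],0,-1],[[15,0,0],0,-1],[[20,0,0],0,-1],[[25,0,0],0,-1],[[30,0,0],0,-1],[[30,0,0],0,-1]]'

```text
t: 17.55
tcp_pos: [0.5104, 0.0706, 0.2064]
tool_rot: [1.0, 0.003, 0.01, 0.0]
force: [-0.5, 0.4, -0.8]
finger_gap: 0.262
```

```bash
python3 - <<'E'
from h import *
gt(526.6,69.5,30,0.4)
a=snapshot("scene");w=world(a);np.savez("scene8.npz",**a)
cv2.imwrite("pics/v8.png",cv2.resize(a["image"][220:340,260:420],(800,600)))
staples(w)
E
```

```text
tilt [ 2.000e-02 -7.000e-04 -9.998e-01] tip now [513.9  70.5  33. ]
t 17.55 tcp [0.5104 0.0706 0.2064] q [9.999e-01 3.400e-03 1.000e-02 4.000e-04] F [-0.5  0.4 -0.8] gap 0.262
heading 0.39 q6 1.48 shift [12.6  1.1  3.3] turn -0.0
staple (array([548.5,  68.9]), array([18. , 43.2]), 94.2) 107
staple (array([552.6,   6. ]), array([ 9.6, 44.9]), 90.4) 98
staple (array([553.3, -58. ]), array([ 9.4, 43.3]), 90.1) 86
```

View pics/v8.png

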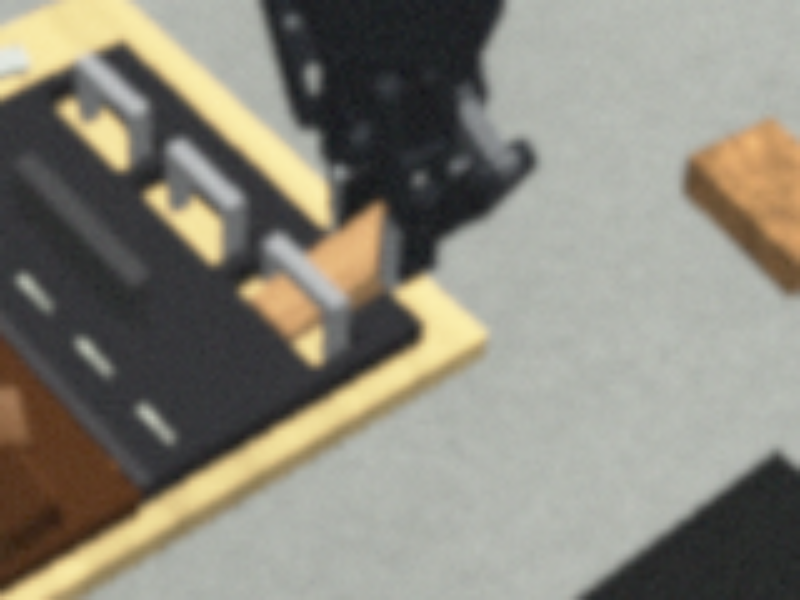

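Call:
servo_tool --rows '[[[3,1,1],0,-1],[[6,1,2],0,-1],[[9,1,2],0,-1],[[12,1,2.5],0,-1],[[12,1,2.5],0,-1],[[12,1,2.5],0,-1]]'

```text
t: 18.2
tcp_pos: [0.5219, 0.0698, 0.204]
tool_rot: [1.0, 0.003, 0.009, 0.0]
force: [0.5, 0.3, -0.6]
finger_gap: 0.262
```

```bash
python3 - <<'E'
from h import *
gt(526.6,69.5,30,0.4)
E
```

```text
tilt [ 1.860e-02 -6.000e-04 -9.998e-01] tip now [525.1  69.7  30.6]
t 18.2 tcp [0.5219 0.0698 0.204 ] q [1.0e+00 3.5e-03 9.3e-03 3.0e-04] F [ 0.5  0.3 -0.6] gap 0.262
heading 0.4 q6 1.48 shift [1.5 0.2 0.7] turn -0.0
```

Call:
servo_tool --rows '[[[1,0,0.7],0,-1],[[2,0,0.7],0,-1],[[3,0,0.7],0,-1],[[4,0,0.7],0,-1],[[4,0,0.7],0,-1]]'

```text
t: 18.7
tcp_pos: [0.5261, 0.0698, 0.2034]
tool_rot: [1.0, 0.003, 0.01, 0.0]
force: [-0.5, -0.7, 0.9]
finger_gap: 0.261
```

Call:
servo_tool --rows '[[[0,0,0],0,-0.35],[[0,0,0],0,-0.1],[[0,0,0],0,-0.1],[[0,0,-10],0,-0.1],[[0,0,-35],0,-0.1],[[0,0,-50],0,-0.1],[[0,0,-50],0,-0.1],[[0,0,-50],0,-0.1]]'

```text
t: 19.5
tcp_pos: [0.5252, 0.0699, 0.2539]
tool_rot: [1.0, 0.003, 0.01, 0.0]
force: [0.3, 0.5, -0.8]
finger_gap: 0.448
```

```bash
python3 - <<'E'
from h import *
gt(490,69.5,60,0.4)
a=snapshot("scene");w=world(a);np.savez("scene9.npz",**a)
staples(w); wood(a,w,.50,.6,.045,.095,.03,.050)
E
```

```text
tilt [ 2.020e-02 -7.000e-04 -9.998e-01] tip now [528.7  69.7  80.5]
t 19.5 tcp [0.5252 0.0699 0.2539] q [9.999e-01 3.400e-03 1.010e-02 4.000e-04] F [ 0.3  0.5 -0.8] gap 0.448
heading 0.4 q6 1.48 shift [-39.1  -0.   19.7] turn -0.0
staple (array([547.9,  69.6]), array([17.7, 43.9]), 90.1) 112
staple (array([552.6,   5.7]), array([41.5, 10.5]), 88.9) 92
staple (array([553.5, -58. ]), array([ 9. , 43.5]), 91.6) 86
wood (array([550.9,  68.5]), array([71. , 29.9]), 2.8) [514.9  53.8  30. ] [586.3  84.7  46.9] 382
```

Call:
servo_tool --rows '[[[-39,0,0],0,-1],[[-39,0,0],0,-1],[[-39,0,25],0,-1],[[-39,0,49],0,-1],[[-39,0,49],0,-1],[[-39,0,49],0,-1],[[-39,0,49],0,-1]]'

```text
t: 20.25
tcp_pos: [0.4871, 0.0696, 0.204]
tool_rot: [1.0, 0.003, 0.01, 0.0]
force: [0.4, -0.2, -0.2]
finger_gap: 0.002
```

```bash
python3 - <<'E'
from h import *
gt(505,69.5,30.5,0.4)
E
```

```text
tilt [ 1.930e-02 -6.000e-04 -9.998e-01] tip now [490.5  69.5  30.6]
t 20.25 tcp [0.4871 0.0696 0.204 ] q [9.999e-01 3.400e-03 9.700e-03 4.000e-04] F [ 0.4 -0.2 -0.2] gap 0.002
heading 0.39 q6 1.48 shift [14.5  0.1  0.4] turn -0.0
```

Call:
servo_tool --rows '[[[4,0,0],0,-1],[[8,0,0],0,-1],[[11,0,0],0,-1],[[13,0,0],0,-1],[[14,0,0],0,-1],[[15,0,0],0,-1]]'

```text
t: 20.85
tcp_pos: [0.5019, 0.0697, 0.2043]
tool_rot: [1.0, 0.003, 0.009, 0.0]
force: [-1.7, -0.0, 1.3]
finger_gap: -0.003
```

Call:
servo_tool --rows '[[[1,0,0],0,-1],[[2,0,0],0,-1],[[2,0,0],0,-1]]'

```text
t: 21.15
tcp_pos: [0.5028, 0.0699, 0.2041]
tool_rot: [1.0, 0.004, 0.007, 0.0]
force: [-4.6, -1.1, 3.3]
finger_gap: -0.003
```

Call:
servo_tool --rows '[[[1,0,0],0,-1],[[2,0,0],0,-1],[[2,0,0],0,-1]]'

```text
t: 21.45
tcp_pos: [0.5037, 0.0699, 0.204]
tool_rot: [1.0, 0.004, 0.005, 0.0]
force: [-4.9, -0.7, 4.5]
finger_gap: 0.001
```

Call:
servo_tool --rows '[[[2,0,0],0,-1],[[3,0,0],0,-1],[[3,0,0],0,-1]]'

```text
t: 21.75
tcp_pos: [0.5049, 0.0701, 0.2038]
tool_rot: [1.0, 0.004, 0.002, -0.0]
force: [-6.9, -1.3, 5.1]
finger_gap: 0.004
```

Call:
servo_tool --rows '[[[2,0,0],0,-1],[[4,0,0],0,-1],[[4,0,0],0,-1]]'

```text
t: 22.05
tcp_pos: [0.5064, 0.0702, 0.2035]
tool_rot: [1.0, 0.004, -0.002, -0.0]
force: [-7.8, -1.6, 5.6]
finger_gap: 0.005
```

```bash
python3 - <<'E'
from h import *
gt(505,69.5,30.5,0.4)
a=snapshot("scene");w=world(a)
staples(w); wood(a,w,.50,.6,.045,.095,.03,.050)
E
```

```text
tilt [-3.8e-03  5.0e-04 -1.0e+00] tip now [505.8  70.3  30.1]
t 22.05 tcp [0.5064 0.0702 0.2035] q [ 1.0e+00  4.0e-03 -1.9e-03 -3.0e-04] F [-7.8 -1.6  5.6] gap 0.005
heading 0.46 q6 1.48 shift [-0.8  0.8 -0.4] turn 0.1
staple (array([548.5,  69.5]), array([17.5, 43.8]), 90.7) 118
staple (array([553. ,   4.7]), array([10.5, 44.6]), 91.3) 94
staple (array([553.6, -58.8]), array([ 9.6, 45.1]), 90.2) 87
wood (array([551.,  67.]), array([30.8, 76.6]), 180.0) [512.7  51.6  30.1] [589.3  82.5  48. ] 390
```

Call:
servo_tool --rows '[[[4,0,0],0,-1],[[8,0,0],0,-1],[[11,0,0],0,-1],[[11,0,0],0,-1]]'

```text
t: 22.5
tcp_pos: [0.5107, 0.0707, 0.2027]
tool_rot: [1.0, 0.005, -0.013, -0.001]
force: [-16.2, -2.2, 11.1]
finger_gap: 0.004
```

```bash
python3 - <<'E'
from h import *
gt(505,69.5,30.5,0.4)
a=snapshot("scene");w=world(a)
wood(a,w,.50,.6,.045,.095,.03,.050)
E
```

```text
tilt [-0.0262  0.0014 -0.9997] tip now [506.2  71.   29.3]
t 22.5 tcp [0.5107 0.0707 0.2027] q [ 9.999e-01  4.500e-03 -1.310e-02 -8.000e-04] F [-16.2  -2.2  11.1] gap 0.004
heading 0.52 q6 1.48 shift [-1.2  1.5 -1.1] turn 0.1
wood (array([552.5,  69.5]), array([28.1, 75.2]), 179.5) [514.9  55.4  30. ] [590.1  83.8  49.3] 391
```

Call:
servo_tool --rows '[[[-6,0,0],0,-1],[[-16,0,0],0,-1],[[-26,0,0],0,-1],[[-26,0,-30],0,-0.8],[[-26,0,-70],0,-0.4],[[-26,0,-100],0,0],[[-26,0,-100],0,0],[[-26,0,-100],0,0]]'

```text
t: 23.35
tcp_pos: [0.4875, 0.0703, 0.304]
tool_rot: [1.0, 0.005, -0.011, -0.001]
force: [-0.1, 0.5, -0.1]
finger_gap: 0.499
```

```bash
python3 - <<'E'
from h import *
gt(465,355,110,28.8)
a=snapshot("scene");w=world(a);np.savez("scene10.npz",**a)
wood(a,w,.50,.6,.045,.095,.03,.050)
wedges(a,w,win=(380,520,300,430))
cv2.imwrite("pics/v10.png",cv2.resize(a["image"][180:420,200:520],(800,600)))
a=snapshot("top");w=world(a);np.savez("top10.npz",**a);wedges(a,w)
E
```

```text
tilt [-0.0225  0.0012 -0.9997] tip now [483.6  70.5 130.6]
t 23.35 tcp [0.4875 0.0703 0.304 ] q [ 9.999e-01  4.500e-03 -1.120e-02 -6.000e-04] F [-0.1  0.5 -0.1] gap 0.499
heading 0.52 q6 1.48 shift [ -15.6 -284.6   21.4] turn -28.3
wood (array([555.4,  70.2]), array([69.6, 26.6]), 0.4) [520.6  56.7  30.1] [590.2  83.5  47.6] 387
wedge px [464. 379.] rect (array([485.6, 366.5]), array([72.1, 24.6]), 29.7) meanz 0.0142 tipdir deg 24.9 slope 0.198
wedge px [153. 259.] rect (array([482.5, 368.2]), array([71.6, 25.3]), 29.2) meanz 0.0149 tipdir deg 25.9 slope 0.156
```

View pics/v10.png

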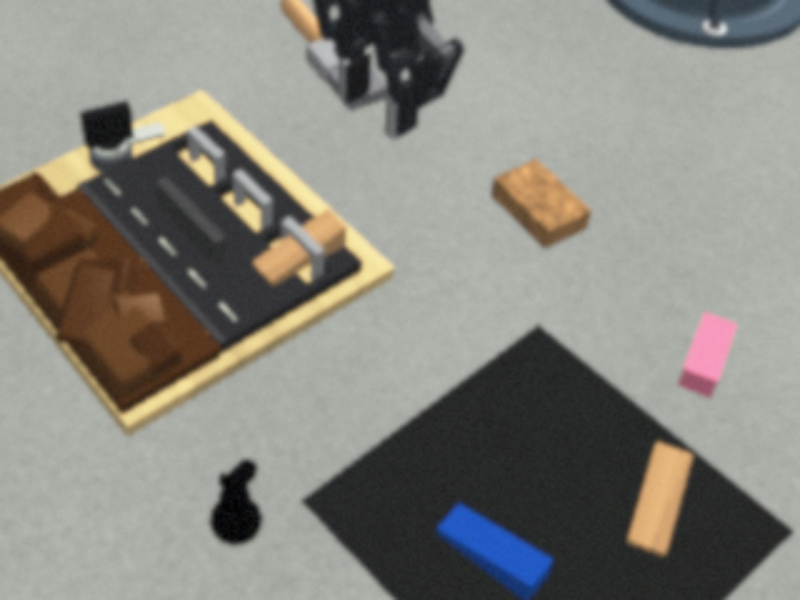

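Call:
servo_tool --rows '[[[-2,-40,0],-4,0],[[-4,-80,0],-10,0],[[-6,-130,0],-16,0],[[-10,-180,5],-22,0],[[-12,-230,10],-28,0],[[-14,-287,20],-28.8,0],[[-14,-287,20],-28.8,0],[[-14,-287,20],-28.8,0]]'

```text
t: 24.25
tcp_pos: [0.4687, 0.3585, 0.2812]
tool_rot: [0.967, 0.255, -0.015, -0.004]
force: [-0.0, -0.5, 0.5]
finger_gap: 0.501
```

```bash
python3 - <<'E'
from h import *
gt(467,357.8,5,29.3)
E
```

```text
tilt [-2.990e-02 -3.000e-04 -9.996e-01] tip now [463.6 358.5 107.9]
t 24.25 tcp [0.4687 0.3585 0.2812] q [ 0.9669  0.2546 -0.0145 -0.0037] F [-0.  -0.5  0.5] gap 0.501
heading 29.51 q6 1.51 shift [  5.4   3.8 102.8] turn 0.2
```

Call:
servo_tool --rows '[[[5.4,3.8,20],0.2,0],[[5.4,3.8,60],0.2,0],[[5.4,3.8,90],0.2,0],[[5.4,3.8,102],0.2,0],[[5.4,3.8,102],0.2,0],[[5.4,3.8,102],0.2,0]]'

```text
t: 24.85
tcp_pos: [0.4729, 0.3572, 0.1797]
tool_rot: [0.968, 0.252, -0.014, -0.004]
force: [0.1, 0.1, 0.8]
finger_gap: 0.5
```

```bash
python3 - <<'E'
from h import *
gt(467,357.8,5,29.3)
a=snapshot("scene");w=world(a)
wedges(a,w,win=(380,520,300,430))
E
```

```text
tilt [-0.0293 -0.     -0.9996] tip now [467.9 357.2   6.4]
t 24.85 tcp [0.4729 0.3572 0.1797] q [ 0.9675  0.2523 -0.0142 -0.0037] F [0.1 0.1 0.8] gap 0.5
heading 29.24 q6 1.5 shift [-0.4 -1.   1.4] turn -0.1
wedge px [464. 379.] rect (array([480.7, 363.6]), array([83.9, 26.3]), 27.1) meanz 0.0141 tipdir deg 21.8 slope 0.181
```

Call:
servo_tool --rows '[[[0,0,1],0,-0.3],[[0,0,1],0,-0.5],[[0,0,1],0,-1],[[0,0,1],0,-1],[[0,0,1],0,-1]]' --force 60

```text
t: 25.4
tcp_pos: [0.4738, 0.3578, 0.1813]
tool_rot: [0.967, 0.253, -0.012, -0.004]
force: [0.1, 0.0, 6.6]
finger_gap: 0.259
```

```bash
python3 - <<'E'
from h import *
gt(467,357.8,5,29.3)
E
```

```text
tilt [-0.0245  0.0019 -0.9997] tip now [469.6 358.1   7.9]
t 25.4 tcp [0.4738 0.3578 0.1813] q [ 0.9675  0.2527 -0.0116 -0.004 ] F [0.1 0.  6.6] gap 0.259
heading 29.28 q6 1.5 shift [-2.4 -1.   3. ] turn -0.0
```

Call:
servo_tool --rows '[[[0,0,-20],0,-1],[[0,0,-60],0,-1],[[0,0,-100],0,-1],[[0,0,-120],0,-1],[[0,0,-120],0,-1],[[0,0,-120],0,-1]]'

```text
t: 26.0
tcp_pos: [0.4764, 0.3575, 0.3016]
tool_rot: [0.967, 0.253, -0.011, -0.004]
force: [-0.3, 0.3, -0.6]
finger_gap: 0.261
```

```bash
python3 - <<'E'
from h import *
gt(482,5.2,80,0.4)
E
```

```text
tilt [-0.0238  0.0023 -0.9997] tip now [472.3 357.9 128.2]
t 26.0 tcp [0.4764 0.3575 0.3016] q [ 0.9675  0.2528 -0.0112 -0.0041] F [-0.3  0.3 -0.6] gap 0.261
heading 29.29 q6 1.5 shift [-163.1  313.    47.2] turn 28.9
```

Call:
servo_tool --rows '[[[-15,30,0],3,-1],[[-36,70,0],8,-1],[[-58,110,0],13,-1],[[-80,150,0],18,-1],[[-101,192,0],23,-1],[[-122,232,5],28.9,-1],[[-143,272,25],28.9,-1],[[-163,313,46],28.9,-1]]'

```text
t: 26.8
tcp_pos: [0.4854, 0.0036, 0.2532]
tool_rot: [1.0, 0.003, -0.013, -0.001]
force: [0.6, -0.6, -0.2]
finger_gap: 0.261
```

```bash
python3 - <<'E'
from h import *
gt(482,5.2,75,0.4)
E
```

```text
tilt [-0.0255  0.0026 -0.9997] tip now [480.9   4.   79.8]
t 26.8 tcp [0.4854 0.0036 0.2532] q [ 0.9999  0.0035 -0.0128 -0.0014] F [ 0.6 -0.6 -0.2] gap 0.261
heading 0.4 q6 1.35 shift [ 1.2 -1.2  4.8] turn -0.0
```

```bash
python3 - <<'E'
from h import *
a=snapshot("scene");w=world(a)
staples(w); p=wood(a,w,.46,.56,-.03,.04,.06,.12)
g=p[p[:,0]>.51]; print("front part y",g[:,1].min(),g[:,1].max(), "z tip",p[p[:,0]>.53][:,2].min())
for x in(.495,.505,.515,.525,.532): q=p[abs(p[:,0]-x)<.004]; print(x,np.round([q[:,1].min(),q[:,1].max(),q[:,2].min(),q[:,2].max()],4) if len(q) else 0)
st()
E
```

```text
staple (array([548.4,  69.5]), array([16.5, 42.2]), 91.3) 113
staple (array([552.2,   5.4]), array([10.4, 44.6]), 90.2) 91
staple (array([553.5, -58.5]), array([42.3,  9.9]), 88.1) 85
wood (array([505.4,   7.9]), array([56.8, 28. ]), 5.2) [478.3  -8.2  73.5] [533.6  21.1 114.2] 281
front part y -0.004772124485300289 0.017664724872335724 z tip 0.0757069933470148
0.495 [-0.0061  0.0211  0.0757  0.1142]
0.505 [-0.006   0.0169  0.0735  0.0868]
0.515 [-0.0048  0.0167  0.0747  0.0869]
0.525 [-0.0044  0.0177  0.0749  0.0838]
0.532 [-0.0024  0.017   0.0757  0.0827]
t 26.85 tcp [ 0.486  -0.0021  0.2503] q [ 9.999e-01  1.200e-03 -1.420e-02 -4.000e-04] F [ 0.6 -3.2 -1.7] gap 0.259
```

Call:
servo_tool --rows '[[[0,-6,0],0,-1],[[0,-6,0],0,-1],[[0,-6,0],0,-1],[[0,-6,0],0,-1]]'

```text
t: 27.25
tcp_pos: [0.4858, 0.0054, 0.2505]
tool_rot: [1.0, 0.003, -0.014, -0.0]
force: [0.2, 0.6, -1.3]
finger_gap: 0.261
```

```bash
python3 - <<'E'
from h import *
gt(482,5.2,75,0.4)
a=snapshot("scene");w=world(a)
staples(w); p=wood(a,w,.46,.56,-.03,.04,.06,.12)
for x in(.495,.505,.515,.525,.532): q=p[abs(p[:,0]-x)<.004]; print(x,np.round([q[:,1].min(),q[:,1].max(),q[:,2].min(),q[:,2].max()],4) if len(q) else 0)
cv2.imwrite("pics/v11.png",cv2.resize(a["image"][190:310,260:420],(800,600)))
st()
E
```

```text
tilt [-2.830e-02  9.000e-04 -9.996e-01] tip now [480.9   5.6  77.2]
t 27.25 tcp [0.4858 0.0054 0.2505] q [ 9.999e-01  2.500e-03 -1.420e-02 -5.000e-04] F [ 0.2  0.6 -1.3] gap 0.261
heading 0.29 q6 1.35 shift [1.2 0.4 2.1] turn -0.1
staple (array([548.2,  69.4]), array([42.1, 18.5]), 88.7) 121
staple (array([553.1,   5.4]), array([43.7, 10.1]), 89.2) 96
staple (array([553.5, -58.4]), array([ 9.6, 42.5]), 90.9) 83
wood (array([508. ,   5.7]), array([56.8, 28. ]), 1.0) [479.8  -8.7  71.7] [536.3  19.8 111.8] 309
0.495 [-0.0076  0.019   0.0742  0.1118]
0.505 [-0.0061  0.0181  0.0743  0.0856]
0.515 [-0.0067  0.0198  0.0737  0.0823]
0.525 [-0.008   0.019   0.0741  0.0817]
0.532 [-0.0051  0.0187  0.0717  0.0793]
t 27.3 tcp [0.4859 0.0054 0.2507] q [ 9.999e-01  2.500e-03 -1.400e-02 -4.000e-04] F [-0.2  0.7  0.4] gap 0.262
```

View pics/v11.png

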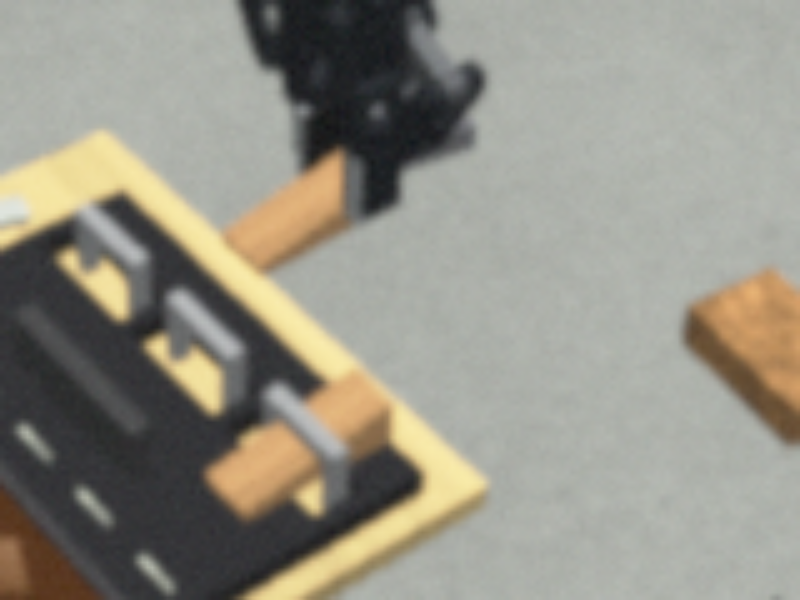

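Call:
servo_tool --rows '[[[0,0,15],0,-1],[[0,0,30],0,-1],[[0,0,38],0,-1],[[0,0,42],0,-1],[[0,0,42],0,-1],[[0,0,42],0,-1]]'

```text
t: 27.9
tcp_pos: [0.4849, 0.0055, 0.209]
tool_rot: [1.0, 0.003, -0.014, -0.0]
force: [-0.4, 0.1, -0.4]
finger_gap: 0.262
```

Call:
servo_tool --rows '[[[5,0,0],0,-1],[[10,0,0],0,-1],[[15,0,0],0,-1],[[20,0,0],0,-1],[[25,0,0],0,-1],[[30,0,0],0,-1],[[34,0,0],0,-1],[[34,0,0],0,-1]]'

```text
t: 28.7
tcp_pos: [0.5196, 0.0056, 0.2081]
tool_rot: [1.0, 0.003, -0.013, -0.0]
force: [0.7, 0.2, 0.3]
finger_gap: 0.262
```

```bash
python3 - <<'E'
from h import *
gt(520,5.2,30,0.4)
a=snapshot("scene");w=world(a)
wood(a,w,.5,.6,-.03,.04,.02,.05)
E
```

```text
tilt [-2.610e-02  3.000e-04 -9.997e-01] tip now [515.1   5.7  34.8]
t 28.7 tcp [0.5196 0.0056 0.2081] q [ 9.999e-01  2.700e-03 -1.310e-02 -2.000e-04] F [0.7 0.2 0.3] gap 0.262
heading 0.31 q6 1.37 shift [5.  0.5 4.6] turn -0.1
wood (array([542.6,   1.4]), array([51. , 57.1]), 172.1) [512.5 -21.7  23.9] [572.5  29.9  48. ] 243
```

Call:
servo_tool --rows '[[[3,0,1],0,-1],[[6,0,2],0,-1],[[9,0,2.6],0,-1],[[12,0,2.6],0,-1],[[13,0,2.6],0,-1],[[13,0,2.6],0,-1]]'

```text
t: 29.35
tcp_pos: [0.5319, 0.0058, 0.2054]
tool_rot: [1.0, 0.003, -0.014, -0.0]
force: [-2.5, -0.1, 5.2]
finger_gap: 0.26
```

Call:
servo_tool --rows '[[[0,0,0],0,-0.35],[[0,0,0],0,-0.1],[[0,0,0],0,-0.1],[[0,0,-10],0,-0.1],[[0,0,-35],0,-0.1],[[0,0,-50],0,-0.1],[[0,0,-50],0,-0.1],[[0,0,-50],0,-0.1]]'

```text
t: 30.15
tcp_pos: [0.5333, 0.0058, 0.2557]
tool_rot: [1.0, 0.003, -0.013, -0.0]
force: [-1.0, 0.3, 0.0]
finger_gap: 0.45
```

```bash
python3 - <<'E'
from h import *
gt(480,5.2,80,0.4)
a=snapshot("scene");w=world(a)
wood(a,w,.5,.6,-.016,.03,.028,.05)
wood(a,w,.50,.6,.045,.095,.03,.050)
E
```

```text
tilt [-2.670e-02  4.000e-04 -9.996e-01] tip now [528.7   5.9  82.4]
t 30.15 tcp [0.5333 0.0058 0.2557] q [ 9.999e-01  2.800e-03 -1.330e-02 -2.000e-04] F [-1.   0.3  0. ] gap 0.45
heading 0.32 q6 1.37 shift [-48.6   0.4   3.7] turn -0.1
wood (array([547. ,   5.9]), array([71.1, 27.3]), 2.1) [511.6  -8.1  28. ] [582.7  20.   48.9] 372
wood (array([554.9,  69.5]), array([26.5, 71.1]), 179.6) [519.4  56.2  30.1] [590.4  82.8  46.9] 383
```

Call:
servo_tool --rows '[[[-46,0,0],0,-1],[[-46,0,0],0,-1],[[-46,0,25],0,-1],[[-46,0,50],0,-1],[[-46,0,50],0,-1],[[-46,0,50],0,-1],[[-46,0,50],0,-1]]'

```text
t: 30.9
tcp_pos: [0.4859, 0.0056, 0.2069]
tool_rot: [1.0, 0.003, -0.014, -0.0]
force: [0.3, 0.4, -0.8]
finger_gap: -0.003
```

Call:
servo_tool --rows '[[[5,0,0],0,-1],[[10,0,0],0,-1],[[14,0,0],0,-1],[[17,0,0],0,-1],[[20,0,0],0,-1],[[22,0,0],0,-1],[[24,0,0],0,-1],[[24,0,0],0,-1]]'

```text
t: 31.7
tcp_pos: [0.5099, 0.0057, 0.2062]
tool_rot: [1.0, 0.003, -0.014, -0.0]
force: [0.0, 0.4, -0.3]
finger_gap: 0.001
```

```bash
python3 - <<'E'
from h import *
gt(506,5.2,30.5,0.4)
a=snapshot("scene");w=world(a)
wood(a,w,.5,.6,-.016,.03,.028,.05)
E
```

```text
tilt [-2.780e-02  7.000e-04 -9.996e-01] tip now [505.1   5.8  32.8]
t 31.7 tcp [0.5099 0.0057 0.2062] q [ 9.999e-01  2.800e-03 -1.390e-02 -4.000e-04] F [ 0.   0.4 -0.3] gap 0.001
heading 0.32 q6 1.37 shift [0.9 0.6 2.3] turn -0.1
wood (array([551.6,   6.1]), array([76.1, 28. ]), 0.4) [513.6  -8.1  28.6] [589.7  20.   48.4] 369
```

Nearly home; press firmly (also reduces the tool tilt no further needed).

Call:
servo_tool --rows '[[[3,0,1],0,-1],[[6,0,1],0,-1],[[9,0,1],0,-1],[[11,0,1],0,-1],[[11,0,1],0,-1]]'

```text
t: 32.25
tcp_pos: [0.5146, 0.0065, 0.2041]
tool_rot: [1.0, 0.004, -0.024, -0.002]
force: [-15.3, -2.8, 9.8]
finger_gap: 0.005
```

```bash
python3 - <<'E'
from h import *
gt(506,5.2,30.5,0.4)
a=snapshot("scene");w=world(a)
wood(a,w,.5,.6,-.016,.03,.028,.05)
E
```

```text
tilt [-0.0488  0.0031 -0.9988] tip now [506.1   7.1  31. ]
t 32.25 tcp [0.5146 0.0065 0.2041] q [ 0.9997  0.0036 -0.0244 -0.0017] F [-15.3  -2.8   9.8] gap 0.005
heading 0.41 q6 1.37 shift [-0.1  1.9  0.5] turn 0.0
wood (array([552.2,   3.1]), array([33.3, 77.7]), 177.9) [513.7 -13.8  28.2] [591.6  20.5  48.2] 384
```

Call:
servo_tool --rows '[[[3,0,0],0,-1],[[6,0,0],0,-1],[[8,0,0],0,-1],[[8,0,0],0,-1]]'

```text
t: 32.7
tcp_pos: [0.5175, 0.0069, 0.2033]
tool_rot: [0.999, 0.004, -0.033, -0.002]
force: [-13.6, -3.2, 10.1]
finger_gap: -0.004
```

```bash
python3 - <<'E'
from h import *
gt(506,5.2,30.5,0.4)
E
```

```text
tilt [-0.0666  0.0047 -0.9978] tip now [506.    7.8  30.3]
t 32.7 tcp [0.5175 0.0069 0.2033] q [ 0.9994  0.0043 -0.0333 -0.0025] F [-13.6  -3.2  10.1] gap -0.004
heading 0.51 q6 1.37 shift [ 0.   2.6 -0.2] turn 0.1
```

Call:
servo_tool --rows '[[[-8,0,0],0,-1],[[-18,0,0],0,-1],[[-28,0,0],0,-1],[[-28,0,-30],0,-0.8],[[-28,0,-70],0,-0.5],[[-28,0,-110],0,-0.3],[[-28,0,-110],0,-0.3],[[-28,0,-110],0,-0.3]]'

```text
t: 33.5
tcp_pos: [0.497, 0.0062, 0.3158]
tool_rot: [0.999, 0.004, -0.032, -0.002]
force: [0.3, 0.6, -0.2]
finger_gap: 0.35
```

```bash
python3 - <<'E'
from h import *
gt(606,-117.3,105,165)
a=snapshot("scene");w=world(a);np.savez("scene12.npz",**a);b=snapshot("top");np.savez("top12.npz",**b)
staples(w)
wood(a,w,.5,.6,-.016,.03,.03,.05);wood(a,w,.50,.6,.045,.095,.03,.050)
p=w[(w[...,0]>.585)&(w[...,0]<.63)&(abs(w[...,1])<.06)&(w[...,2]>.047)&(w[...,2]<.06)];print("parapet",rect(p),len(p))
p=w[(w[...,2]>.05)&(w[...,2]<.075)&(abs(w[...,0]-.608)<.035)&(abs(w[...,1]+.117)<.03)];print("knob",rect(p),len(p))
cv2.imwrite("pics/v12.png",np.hstack([cv2.resize(a["image"][180:330,190:390],(400,300)),cv2.resize(b["image"][140:290,240:440],(400,300))]))
E
```

```text
tilt [-0.0632  0.0041 -0.998 ] tip now [486.    6.9 142.7]
t 33.5 tcp [0.497  0.0062 0.3158] q [ 0.9995  0.0044 -0.0316 -0.0022] F [ 0.3  0.6 -0.2] gap 0.35
heading 0.51 q6 1.36 shift [121.  125.4  29.6] turn -164.5
staple (array([549. ,  68.6]), array([19.2, 43.5]), 95.4) 119
staple (array([548.8,   5.6]), array([43.8, 18.8]), 88.0) 109
staple (array([553.8, -58.4]), array([ 9.8, 44.2]), 90.5) 85
wood (array([555. ,   5.8]), array([27.7, 72.4]), 179.0) [518.6  -7.7  30.1] [591.1  20.   47.4] 349
wood (array([554.9,  69.5]), array([71.6, 26.9]), 0.1) [519.1  56.1  30.1] [590.7  83.   47.4] 385
parapet (array([608.5,   2.8]), array([10.6, 81.2]), 90.8) 207
knob (array([ 609.2, -117.5]), array([15.1, 39.8]), 167.9) 198
```

View pics/v12.png

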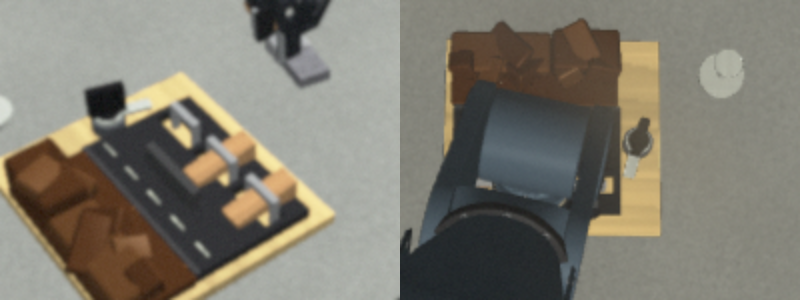

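Call:
servo_tool --rows '[[[20,20,0],-8,-0.3],[[50,50,0],-16,-0.3],[[80,80,0],-24,-0.3],[[110,110,0],-32,-0.3],[[121,125,0],-40,-0.3],[[121,125,0],-48,-0.3],[[121,125,0],-56,-0.3],[[121,125,0],-64,-0.3]]'

```text
t: 34.4
tcp_pos: [0.6174, -0.1178, 0.3021]
tool_rot: [0.844, 0.535, -0.029, -0.022]
force: [0.1, 0.1, 0.2]
finger_gap: 0.35
```

Call:
servo_tool --rows '[[[0,0,0],-8,-0.3],[[0,0,0],-16,-0.3],[[0,0,0],-24,-0.3],[[0,0,0],-32,-0.3],[[0,0,0],-40,-0.3],[[0,0,0],-48,-0.3],[[0,0,0],-56,-0.3],[[0,0,0],-64,-0.3]]'

```text
t: 35.2
tcp_pos: [0.6168, -0.1176, 0.2995]
tool_rot: [0.429, 0.902, -0.013, -0.037]
force: [-0.6, -0.6, -0.2]
finger_gap: 0.35
```

Call:
servo_tool --rows '[[[0,0,0],-8,-0.3],[[0,0,0],-16,-0.3],[[0,0,0],-24,-0.3],[[0,0,0],-32,-0.3],[[0,0,0],-36,-0.3],[[0,0,0],-36,-0.3]]'

```text
t: 35.8
tcp_pos: [0.6161, -0.1175, 0.2971]
tool_rot: [0.13, 0.991, -0.0, -0.041]
force: [0.5, -0.5, -0.8]
finger_gap: 0.352
```

```bash
python3 - <<'E'
from h import *
gt(606,-117.3,90,165.5)
gt(606,-117.3,44,165.5)
E
```

```text
tilt [-0.0808  0.0102 -0.9967] tip now [ 602.1 -115.7  124.3]
t 35.8 tcp [ 0.6161 -0.1175  0.2971] q [ 1.295e-01  9.907e-01 -2.000e-04 -4.080e-02] F [ 0.5 -0.5 -0.8] gap 0.352
heading 165.08 q6 -1.66 shift [-6.9 -0.2 33.8] turn -0.4
tilt [-0.0808  0.0102 -0.9967] tip now [ 602.1 -115.7  124.3]
t 35.8 tcp [ 0.6161 -0.1175  0.2971] q [ 1.295e-01  9.907e-01 -2.000e-04 -4.080e-02] F [ 0.5 -0.5 -0.8] gap 0.352
heading 165.08 q6 -1.66 shift [-10.6   0.3  79.7] turn -0.4
```

Call:
servo_tool --rows '[[[-8,0,20],0,-0.3],[[-9,0,40],0,-0.3],[[-10,0,60],0,-0.3],[[-10,0,78],0,-0.3],[[-10,0,78],0,-0.3],[[-10,0,78],0,-0.3]]'

```text
t: 36.4
tcp_pos: [0.6192, -0.1191, 0.2176]
tool_rot: [0.13, 0.991, 0.0, -0.042]
force: [0.2, 0.7, 1.1]
finger_gap: 0.35
```

Call:
servo_tool --rows '[[[0,0,0],0,-0.6],[[0,0,0],0,-0.8],[[0,0,0],0,-1],[[0,0,0],0,-1],[[0,0,0],0,-1]]' --force 60

```text
t: 36.9
tcp_pos: [0.6195, -0.1194, 0.2184]
tool_rot: [0.13, 0.991, -0.0, -0.041]
force: [0.2, -1.1, 3.8]
finger_gap: 0.126
```

```bash
python3 - <<'E'
from h import *
gt(606,-117.3,44,165.5)
E
```

```text
tilt [-0.0813  0.0103 -0.9966] tip now [ 605.4 -117.6   45.6]
t 36.9 tcp [ 0.6195 -0.1194  0.2184] q [ 1.301e-01  9.907e-01 -2.000e-04 -4.100e-02] F [ 0.2 -1.1  3.8] gap 0.126
heading 165.01 q6 -1.66 shift [-0.6  0.4  1.5] turn -0.5
```

Call:
servo_tool --rows '[[[3,-0.8,0],0,-1],[[6,-1.6,0],0,-1],[[9,-2.4,0],0,-1],[[9,-2.4,0],0,-1]]'

```text
t: 37.3
tcp_pos: [0.6156, -0.1192, 0.2188]
tool_rot: [0.132, 0.991, 0.0, -0.031]
force: [17.5, 3.8, -15.1]
finger_gap: 0.128
```

```bash
python3 - <<'E'
from h import *
gt(606,-117.3,44,165.5)
E
```

```text
tilt [-0.0608  0.0089 -0.9981] tip now [ 605.1 -117.7   45.7]
t 37.3 tcp [ 0.6156 -0.1192  0.2188] q [ 1.315e-01  9.908e-01  4.000e-04 -3.070e-02] F [ 17.5   3.8 -15.1] gap 0.128
heading 164.87 q6 -1.66 shift [-0.9  0.6  1.7] turn -0.6
```

Works; two more, smaller, then relax.

Call:
servo_tool --rows '[[[4,-1,0],0,-1],[[8,-2,0],0,-1],[[8,-2,0],0,-1]]'

```text
t: 37.6
tcp_pos: [0.6125, -0.119, 0.2189]
tool_rot: [0.133, 0.991, 0.001, -0.021]
force: [18.4, 3.3, -14.5]
finger_gap: 0.132
```

Call:
servo_tool --rows '[[[4,-1,0],0,-1],[[6,-1.5,0],0,-1],[[6,-1.5,0],0,-1]]'

```text
t: 37.9
tcp_pos: [0.6103, -0.1188, 0.2191]
tool_rot: [0.134, 0.991, 0.001, -0.014]
force: [14.3, 2.1, -10.6]
finger_gap: 0.127
```

Call:
servo_tool --rows '[[[3,-0.8,0],0,-1],[[4,-1,0],0,-1],[[4,-1,0],0,-1]]'

```text
t: 38.2
tcp_pos: [0.6089, -0.1186, 0.2191]
tool_rot: [0.134, 0.991, 0.001, -0.009]
force: [10.2, 1.2, -6.7]
finger_gap: 0.123
```

```bash
python3 - <<'E'
from h import *
gt(606,-117.3,44,165.5)
E
```

```text
tilt [-0.0183  0.0049 -0.9998] tip now [ 605.7 -117.7   45.7]
t 38.2 tcp [ 0.6089 -0.1186  0.2191] q [ 0.1343  0.9909  0.0012 -0.0094] F [10.2  1.2 -6.7] gap 0.123
heading 164.57 q6 -1.67 shift [-0.2  0.5  1.7] turn -0.9
```

Tilt is down to 1°. Now turn to lock (tool turn +).

Call:
servo_tool --rows '[[[0,0,0],8,-1],[[0,0,0],16,-1],[[0,0,0],24,-1],[[0,0,0],32,-1],[[0,0,0],40,-1],[[0,0,0],48,-1],[[0,0,0],56,-1],[[0,0,0],56,-1]]'

```text
t: 39.0
tcp_pos: [0.6089, -0.1188, 0.2191]
tool_rot: [0.584, 0.812, -0.003, -0.009]
force: [1.5, -2.3, -0.1]
finger_gap: 0.126
```

Call:
servo_tool --rows '[[[0,0,0],8,-1],[[0,0,0],16,-1],[[0,0,0],18,-1],[[0,0,0],18,-1],[[0,0,0],18,-1]]'

```text
t: 39.5
tcp_pos: [0.6089, -0.1189, 0.2191]
tool_rot: [0.703, 0.711, -0.004, -0.008]
force: [0.8, -1.5, -0.1]
finger_gap: 0.122
```

Call:
servo_tool --rows '[[[0,0,0],0,-0.5],[[0,0,0],0,-0.3],[[0,0,0],0,-0.3],[[0,0,-20],0,-0.3],[[0,0,-60],0,-0.3],[[0,0,-110],0,-0.3],[[0,0,-110],0,-0.3]]'

```text
t: 40.2
tcp_pos: [0.6132, -0.1201, 0.3362]
tool_rot: [0.703, 0.711, -0.001, -0.001]
force: [2.1, -0.3, 0.7]
finger_gap: 0.347
```

Call:
servo_tool --rows '[[[-50,-30,-10],0,0],[[-100,-60,-10],0,0],[[-150,-90,-10],0,0],[[-200,-130,-10],0,0],[[-200,-130,-10],0,0],[[-200,-130,-10],0,0]]'

```text
t: 40.8
tcp_pos: [0.4831, -0.3256, 0.3463]
tool_rot: [0.705, 0.71, -0.002, -0.001]
force: [-0.1, -0.7, -0.7]
finger_gap: 0.502
```

```bash
python3 - <<'E'
from h import *
st()
a=snapshot("scene");w=world(a);b=snapshot("top");v=world(b)
for W in(w,v):
    p=W[(W[...,2]>.05)&(W[...,2]<.075)&(abs(W[...,0]-.606)<.035)&(abs(W[...,1]+.117)<.03)];print("knob",rect(p),len(p))
staples(w);staples(v)
wood(a,w,.5,.6,-.016,.03,.03,.05);wood(a,w,.50,.6,.045,.095,.03,.050)
for W in(w,v):
    p=W[(W[...,0]>.585)&(W[...,0]<.63)&(abs(W[...,1])<.06)&(W[...,2]>.047)&(W[...,2]<.06)];print("parapet",rect(p),p[:,2].max(),len(p))
cv2.imwrite("pics/v13.png",np.hstack([cv2.resize(a["image"][160:350,150:390],(400,316)),cv2.resize(b["image"][130:288,200:400],(400,316))]))
E
```

```text
t 40.8 tcp [ 0.4831 -0.3256  0.3463] q [ 0.7047  0.7095 -0.0022 -0.0012] F [-0.1 -0.7 -0.7] gap 0.502
knob (array([ 609.6, -116.2]), array([12.6, 42. ]), 91.5) 149
knob (array([ 604.7, -112. ]), array([12.4, 29.7]), 99.3) 61
staple (array([548.2,  69.4]), array([18.2, 42.4]), 91.0) 120
staple (array([548.4,   6.7]), array([44.1, 18.6]), 89.2) 108
staple (array([553.2, -58.8]), array([45.2,  9.4]), 88.1) 86
staple (array([549.1,  71.2]), array([23.7, 37.7]), 116.2) 77
staple (array([548.6,   5.6]), array([18.9, 40. ]), 107.2) 79
staple (array([548.7, -47. ]), array([ 8.5, 19.1]), 92.3) 33
wood (array([555.5,   5.9]), array([27.7, 71.2]), 178.4) [519.9  -8.2  30.1] [591.1  20.2  47.9] 351
wood (array([555. ,  67.9]), array([71.4, 30.5]), 0.9) [519.1  52.7  30. ] [590.6  83.5  46.3] 386
parapet (array([608.5,   1.9]), array([10.9, 82.4]), 90.2) 0.057229438708295444 207
parapet (array([603.8,   3. ]), array([79.3, 10.9]), 89.8) 0.059634015379873784 152
```

View pics/v13.png

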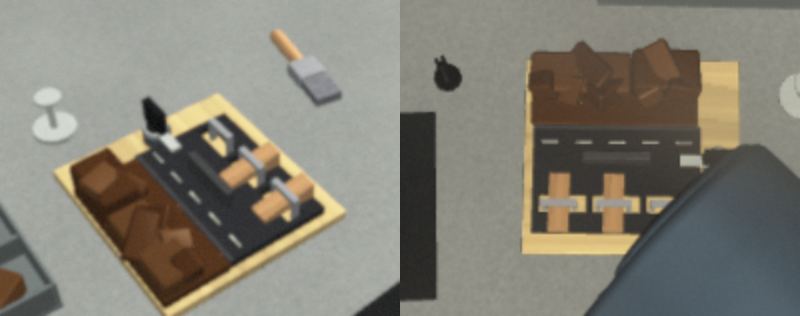

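Knob bar is back at 91.5° (locked), the latch arm lies over the road, both wedges are home, and the knight and stand are upright.

```bash
python3 -c "
from h import *
sign_off(); st()"
```

```text
the job is handed in; nothing more can be done
the job is handed in; nothing more can be done
```

I opened the latch, laid the road segment over the staples and drove both wooden wedges home through the middle and left staples. Then I turned the latch back to locked and handed the job in. Only two wooden wedges were visible, so the right staple is empty; I left the blue and pink look-alikes alone.

Last checks before hand-in, at about 41 s:
- **Latch:** the scene camera puts the knob bar at 91.5°, the same as at the start, and its arm lies over the road. The top camera saw only part of the bar, with the arm in the way, and read 99°.
- **Wedges:** both sit about 2 mm past their staple's point. A firm second push of about 15 N moved neither by more than about half a millimetre.
- **Road:** flat, about 4 mm towards the cliff and 2–3 mm to the right of its nominal place, within the 8 mm allowed.
- **Knight and stand:** both upright and not touched.
- **Robot:** clear of everything, with the force reading near zero.

The two cameras disagreed by about 4–5 mm in x, more than the 2 mm stated. I used their mean, which the first grip on the knob confirmed. The final state reading after hand-in was refused, so nothing was measured after that point.

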